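# Key and fit the gear on the gear unit's shaft

### The arm

A 6-joint arm with a two-finger parallel gripper is mounted at the origin on a cart in front of the work surface, level with it; the furniture and walls round the work are solid. World frame = base frame: x ahead of the robot, y to its left, z up, the work surface at z = 0. Lengths are in mm, angles in rad, forces in N, time in s.
With the tool pointing down it reaches from about 275 to 825 mm from the base axis. Payload 5.2 kg.
Tool frame: the origin (TCP) lies midway between the tips of the shut fingers; the grasp point (between the pads) lies 19 mm behind it; z points along the fingers, y is the direction in which the jaws open and shut (so a half turn about z gives the same grasp; the last joint's range is limited). The gripper opens to 93 mm and grips with 3 to 60 N. Pads are 15 mm wide; open, the fingers measure 128 mm over their backs; the gripper's body (75 mm by 188 mm) begins 65 mm behind the grasp point.
Start: joints at [1.121, 0.259, 1.535, -0, 1.348, -0.203], TCP at [134.343, 533.345, 218.653] pointing down, gripper open.
Joint ranges: [-3.14, 3.14], [-0.91, 2.08], [0.19, 2.58], [-1.22, 4.36], [0.22, 2.71], [-3.12, 3.12]. Speed limits (rad/s): [2.57, 2.57, 3.14, 3.14, 3.14, 3.14].

### API

Orientations are given as a 3x3 rotation matrix whose columns are the frame's x, y, z axes.
In Python, from plant import r gives the robot as it stands. The module is installed in compiled form; this text tells all that it offers.
- The arm moves only by the tool carry_out, never from a script. Its argument "plan" is a list of rows, each an object of numbers: "tx", "ty", "tz": the shift along the tool's x, y, z in mm; "spin": the turn about the tool's z in degrees; "hand": the closure, from 0 (fully open) to 1 (shut). A call has 1 to 5 rows; each row is the pose to reach, as a shift and turn from the pose commanded when the call began, along the tool's axes at that moment; what a row does not reach only later rows make up. A row lasts 1/10 s, in which the tool goes at most 50 mm and 8.59 degrees, less where a joint would pass 70% of its speed; a pose out of reach is approached as far as the arm can. A call with a gripper value outside its range is refused whole. The fingers move at their own pace and stop on an object; the grip force is fixed at half the most. Time passes only in rows, so rows that repeat a pose let the fingers close. It gives the time, the measured TCP pose, the force and the opening at its end, in the units of the state.
- r.get_obs(): the state, without advancing time (a new reading comes with each control period).
- r.camera(name): name is "scene" or "top"; returns (picture, depth): 420x560x3 uint8, blue, green, red; 420x560 float32, mm along the optical axis (not along the pixel's ray), 0 where there is no reading.
- r.calibration(name): a dict with "intrinsics" (3x3 intrinsics, pixels), "extrinsics" (4x4, takes a point from camera to world coordinates). Camera axes: x right, y up, looking along -z (the intrinsics and any distortion apply to the point x, -y, -z); pixel columns grow to the right and rows downward; lengths in mm; the calibration is good to about 2 mm. A picture is of the moment at which its call begins. calibration takes no time and is no camera call.
- r.sign_off(): hands the job in, once; it reports no verdict.
The state is a dict: "time_s": time; "joints": joint angles; "joint_vel": joint speeds; "joint_efforts": joint torques, N m; "tcp_pos": TCP position; "tool_rot": TCP orientation; "contact_force": force on the tool from outside, world axes, zero at the start; "torque": the same for the moment, N m; "finger_gap": finger opening in mm.
Only numpy, scipy, OpenCV 4.12 (cv2) and the standard library are available. Lean on these libraries where they do the work, as an engineer would, in place of code of your own. Each camera call takes 0.05 s, during which the arm holds its last target.

### The job

Take the loose brass key from its wooden stand and drop it down the slot in the gear unit's upright shaft until it stands on the slot's floor. Then slide the gear onto shaft and key, keyway in line and boss up, and press it down until it has pushed the stiff brass collar all the way and sits fully home. The shaft may stand turned some way to either side, so feel for the slot, never force the parts, and leave the other things on the bench alone.

Things in the scene. Friction and masses are not known exactly. Their poses are not given: they have to be found in the camera images.
- gear_unit: Grey gear unit fixed to the bench, shaft upright: foot plate 110 x 90 mm (long side along its x), round housing 82 mm across and 34 mm high; on it a steel flange, 52 mm across, up to z = 46 mm; above that the steel shaft, 30 mm in diameter, up to z = 100 mm. Origin: on the shaft's axis at bench level, z up. It does not turn with the shaft.
- shaft_top (a point): Centre of the shaft's upper end, on the axis, 100 mm above the bench (axes as the unit's). The shaft has a slot down one side and turns stiffly (0.4 N m) with flange, collar and slot. The slot stands anywhere up to 0.6 rad either way from the unit's +x; that angle is NOT measured: find it by feel or by eye.
- slot_floor (a point): Point on the shaft's axis at the height of the slot's floor, 38 mm above the bench. The slot, 11.2 mm wide, is open at the shaft's end and reaches from 8.5 mm off the axis out through the shaft's side; its lowest 8 mm are a pocket in the flange, closed outside at 21.7 mm off the axis. Chamfers of about 1 mm at its mouths.
- gear_home (a point): Point on the shaft's axis where the centre of the gear's underside is when home, 54 mm above the bench. A brass collar (50 mm across, 9 mm high, notched for the key) rides on the shaft, at the start 10 to 16 mm too high (not measured). The gear must push it down, against about 8 N of drag, until it lies on the flange: a rigid stop.
- key_center (a point): Centre of the loose brass key, an upright bar 12 mm (its x: radial in the slot) x 10 mm (its y: across the slot) x 58 mm (its z), ends chamfered 1 mm, same either way round; its upper 36 mm stick out of the stand. Seated, its centre is 15 mm off the axis and 67 mm above the bench, its top 4 mm below the shaft's end: let go to drop it the last part.
- gear_center (a point): Centre of the loose gear (about 0.35 kg), 20 mm above its underside. Toothed disc below, 87 mm across, 14 mm thick; plain boss above, 52 mm across, 26 mm high, the place to grip. Bore 31.8 mm through, 2 mm chamfer below; keyway 11.2 mm wide towards the gear's own +x, out to 21.7 mm off the axis. Home, its centre is 74 mm above the bench.
- key_stand: Wooden block 62 x 62 x 30 mm fixed to the bench, with a pocket 22 mm deep in its top that holds the key upright with about 0.6 mm of play a side. Origin: centre of its underside.
- bench_brush: wooden bench brush, 186 mm long, 18 mm high, lying on its side; origin at its underside; bystander
- doming_block: steel cube with round hollows, 42 mm; origin at its underside; bystander
- lighter: green lighter lying flat, 76 x 25 x 13 mm; origin at its underside; bystander
There are look-alikes about, which are no part of the job. There is more than one size of the gear_unit; the one meant has the size given above.

How it is judged (in metres and radians):
On the way, in this order (a step that is already met when the one before it is completed fails the run):
1. the key stands on the floor of the shaft's slot, let go, with the gear not yet on the shaft (z of key_center in the frame of gear_unit between 0.064 and 0.0695 m and horizontal distance between key_center and shaft_top between 0.0125 and 0.0175 m and angle between key_center's own z axis and vertical below 0.08 rad and contact force between the fingers and key below 0.1 N and (horizontal distance between gear_center and shaft_top above 0.04 m or z of gear_center in the frame of gear_unit above 0.118 m)), for 0.2 s.
2. the gear is on the shaft with its keyway over the key (horizontal distance between key_center and shaft_top between 0.0125 and 0.0175 m and angle between key_center's own z axis and vertical below 0.08 rad and horizontal distance between gear_center and shaft_top below 0.003 m and z of gear_center in the frame of gear_unit below 0.108 m), for 0.1 s.
At the end, for the whole second after the job is handed in: The key stands upright on the slot's floor (within 2.5 mm of it), and the gear, boss up and level within 0.04 rad, sits on shaft and key with its centre within 3 mm of the axis and its underside, with the collar pushed fully down, within 1.5 mm of home; all is let go and at rest (z of key_center in the frame of gear_unit between 0.064 and 0.0695 m and horizontal distance between key_center and shaft_top between 0.0125 and 0.0175 m and angle between key_center's own z axis and vertical below 0.08 rad and z of gear_center in the frame of gear_unit below 0.0755 m and horizontal distance between gear_center and shaft_top below 0.003 m and angle between gear_center's own z axis and vertical below 0.04 rad and linear speed of gear below 0.01 m/s); the robot touches nothing.
It fails at once if the key is forced: more than 40 N between key and gear unit before the gear is on (contact force between key and gear_unit above 40 N and horizontal distance between gear_center and shaft_top above 0.04 m).
It fails at once if the gear is forced: more than 40 N between gear and gear unit, or between gear and key (contact force between gear and gear_unit above 40 N or contact force between gear and key above 40 N).
It fails at once if the brush, steel doming block or lighter is moved by more than 30 mm (distance of any of bench_brush, doming_block, lighter from where it was at the start of the episode above 0.03 m).
It also fails if it takes over 72 s, if anything falls off the work surface, if the arm or the gripper's body presses on something with over 40 N, if the wrist force passes 120 N, or if a joint passes its speed limit or range.

## Working session

There is one attempt and no reset: what is moved stays moved. The work goes in short steps, Python scripts to look and compute and a tool call to move; the robot and the scene stay as the last step left them, time stands still between calls to the robot, and variables do not carry over. Pictures are saved under pics/ and viewed, and the job is handed in when it is done.

Besides the shell and the picture viewer there is one more tool, called after "Emit:" by a JSON object that holds its "name" and its "arguments", one argument or row to a line. carry_out: Moves the arm, as the interface text tells. Its arguments: {"type":"object","properties":{"plan":{"type":"array"}},"required":["plan"]}

```bash
mkdir -p pics; ls; python3 - <<'E'
from plant import r
import cv2,numpy as np
o=r.get_obs()
for k,v in o.items(): print(k,np.round(v,3).tolist())
for n in ("scene","top"):
    p,d=r.camera(n); cv2.imwrite(f"pics/{n}0.png",p); np.save(f"pics/{n}0.npy",d)
    c=r.calibration(n); print(n,{k:np.round(v,3).tolist() for k,v in c.items()})
E
```

```text
pics
time_s 0.0
joints [1.121, 0.259, 1.536, 0.0, 1.348, -0.203]
joint_vel [-0.0, 0.0, -0.0, -0.001, 0.0, -0.0]
joint_efforts [0.0, -43.73, -28.401, 0.072, 0.041, -0.0]
tcp_pos [134.096, 532.858, 217.837]
tool_rot [[-0.97, 0.244, -0.001], [0.244, 0.97, -0.002], [0.0, -0.002, -1.0]]
contact_force [-0.127, -0.8, 0.253]
torque [-0.024, -0.018, -0.034]
finger_gap 93.169
scene {'intrinsics': [[406.119, 0.0, 280.531], [0.0, 406.119, 205.344], [0.0, 0.0, 1.0]], 'extrinsics': [[0.758, 0.35, -0.55, -105.809], [-0.652, 0.431, -0.624, -836.455], [0.018, 0.832, 0.555, 649.274], [0.0, 0.0, 0.0, 1.0]]}
top {'intrinsics': [[495.949, 0.0, 282.951], [0.0, 495.949, 208.075], [0.0, 0.0, 1.0]], 'extrinsics': [[-0.026, 0.992, -0.122, 355.995], [-0.999, -0.028, -0.016, -198.743], [-0.02, 0.122, 0.992, 1087.154], [0.0, 0.0, 0.0, 1.0]]}
```

View pics/scene0.png

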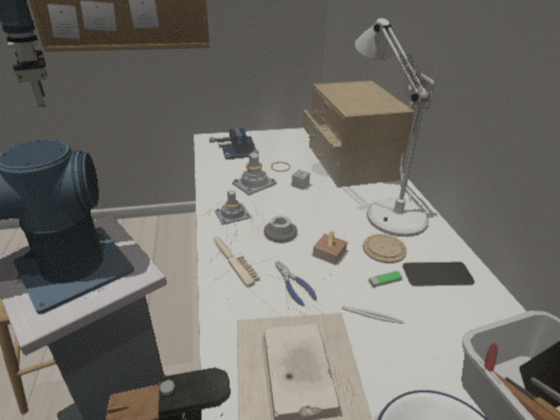

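View pics/top0.png

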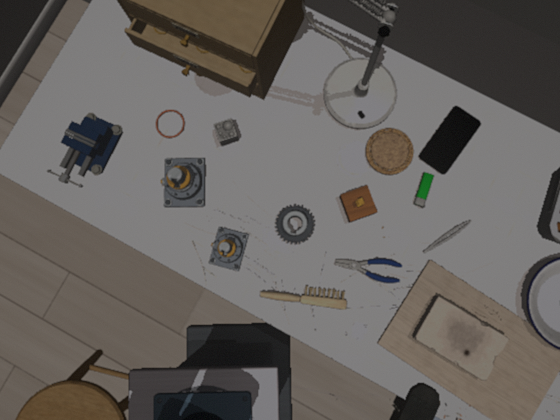

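```bash
cat > h.py <<'E'
import numpy as np, cv2
from plant import r
def cal(n):
    c=r.calibration(n); return np.array(c["intrinsics"]),np.array(c["extrinsics"])
def ray(n,u,v):
    K,T=cal(n); d=np.array([(u-K[0,2])/K[0,0],-(v-K[1,2])/K[1,1],-1.]); return T[:3,3],T[:3,:3]@d
def onz(n,u,v,z):
    o,d=ray(n,u,v); return o+d*(z-o[2])/d[2]
def proj(n,P):
    K,T=cal(n); p=T[:3,:3].T@(np.asarray(P,float)-T[:3,3]); return np.array([K[0,0]*p[0]/-p[2]+K[0,2], K[1,1]*-p[1]/-p[2]+K[1,2]])
def tri(u1,v1,u2,v2,a="scene",b="top"):
    o1,d1=ray(a,u1,v1);o2,d2=ray(b,u2,v2);d1/=np.linalg.norm(d1);d2/=np.linalg.norm(d2)
    s=np.linalg.lstsq(np.c_[d1,-d2],o2-o1,rcond=None)[0];p=o1+d1*s[0];q=o2+d2*s[1];return (p+q)/2,np.linalg.norm(p-q)
def crop(img,u0,v0,w,h,k,fn):
    c=cv2.resize(img[v0:v0+h,u0:u0+w],None,fx=k,fy=k,interpolation=cv2.INTER_CUBIC)
    c=cv2.convertScaleAbs(c,alpha=1.5)
    cv2.imwrite(fn,c)
E
python3 - <<'E'
from h import *
t=cv2.imread("pics/top0.png");s=cv2.imread("pics/scene0.png")
crop(t,155,145,100,75,8,"pics/c_units.png"); crop(t,155,210,100,75,8,"pics/c_units2.png")
crop(t,270,180,120,75,6,"pics/c_gear.png")
crop(s,205,145,100,75,8,"pics/c_sunits.png"); crop(s,255,200,100,70,8,"pics/c_sgear.png")
E
```

```text
(no output)
```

View pics/c_units.png

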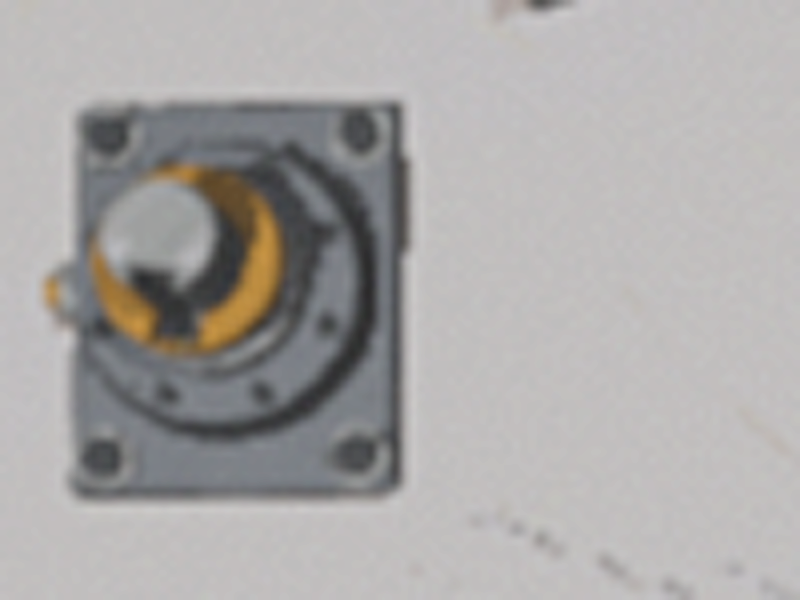

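View pics/c_units2.png

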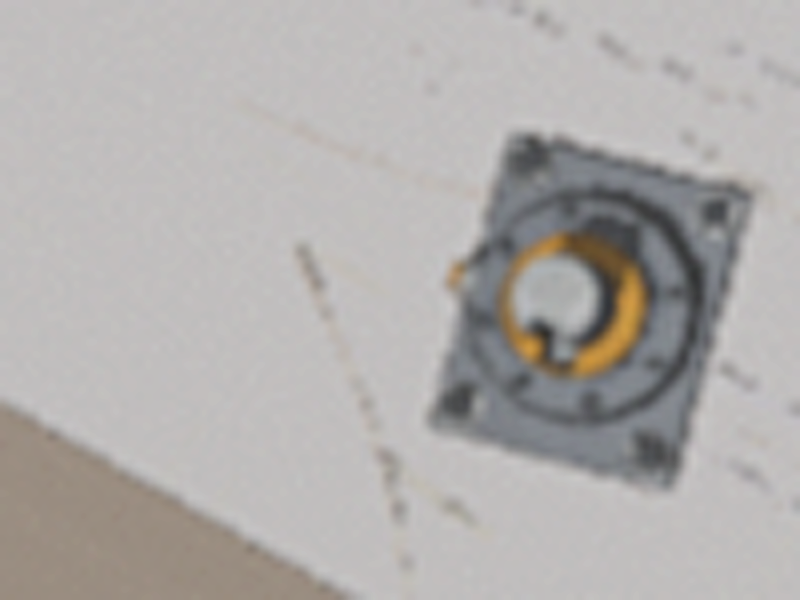

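View pics/c_gear.png

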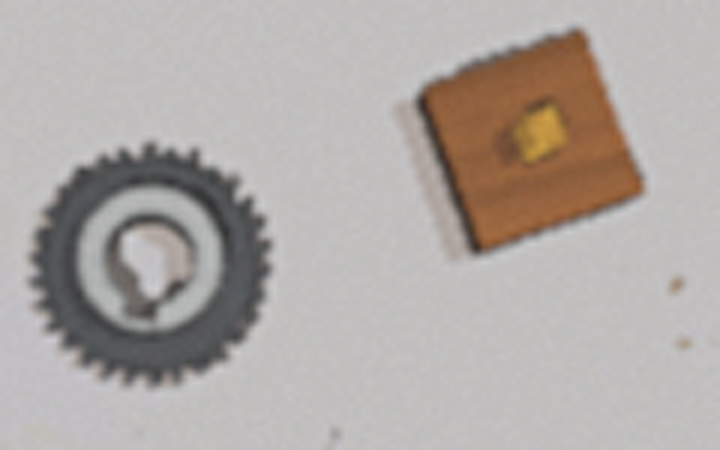

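View pics/c_sunits.png

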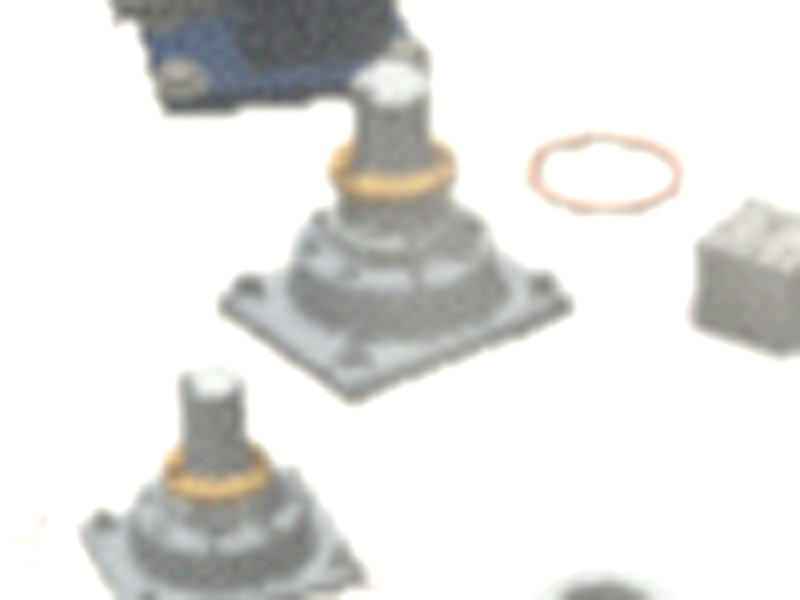

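View pics/c_sgear.png

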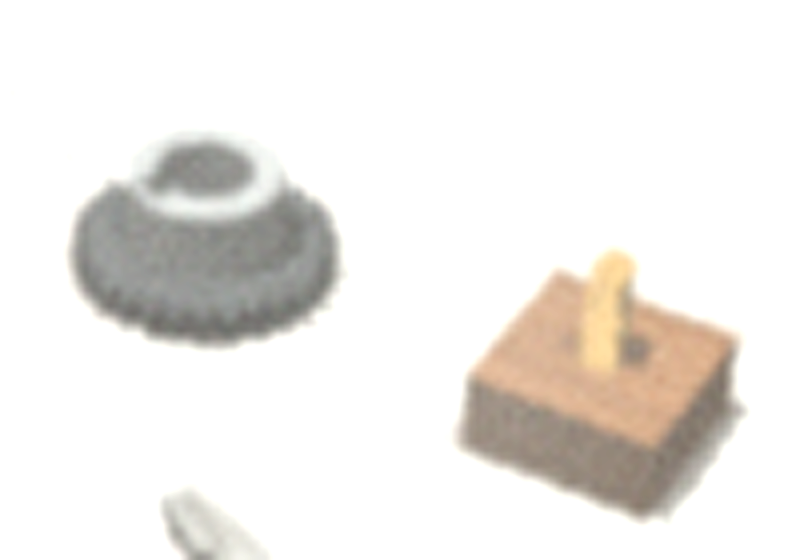

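```bash
python3 - <<'E'
from h import *
t=cv2.imread("pics/top0.png");s=cv2.imread("pics/scene0.png")
d=np.load("pics/top0.npy")
print(cv2.cvtColor(t,cv2.COLOR_BGR2GRAY)[164:194,162:196])
print("gear",cv2.cvtColor(t,cv2.COLOR_BGR2GRAY)[204:240:1,274:318])
print(np.round(d[164:192:2,164:192:2]))
# key mask
hsv=cv2.cvtColor(t,cv2.COLOR_BGR2HSV)
print("key h");print(hsv[192:212,350:372,0]);print(hsv[192:212,350:372,2])
E
```

```text
[[128 129 103 ...  59  70  78]
 [128 129 103 ...  45  44  60]
 [128 129 105 ...  53  41  45]
 ...
 [128 114  88 ...  87  77  55]
 [130 114  88 ...  77  62  41]
 [128 114  89 ...  56  40  35]]
gear [[128 129 128 ... 128 129 128]
 [127 127 128 ... 127 127 127]
 [129 128 127 ... 127 126 128]
 ...
 [129 127 129 ... 127 127 129]
 [128 129 129 ... 128 128 127]
 [128 128 127 ... 127 128 127]]
[[1101. 1097. 1098. 1100. 1104. 1100. 1078. 1075. 1083. 1083. 1079. 1078.
  1079. 1101.]
 [1104. 1105. 1101. 1105. 1073. 1073.    0. 1042. 1040. 1077. 1077. 1070.
  1077. 1076.]
 [1101. 1099. 1104. 1078. 1015. 1011. 1010. 1047. 1041. 1040. 1043. 1080.
  1076. 1076.]
 [1101. 1104. 1079. 1010. 1008. 1010. 1009. 1010. 1019. 1040. 1040. 1042.
  1075. 1071.]
 [1103. 1077. 1006. 1010. 1010. 1009. 1006. 1008. 1005. 1029. 1042. 1044.
  1043. 1078.]
 [1101. 1071. 1011. 1011. 1014. 1008. 1010. 1008. 1008. 1019. 1046. 1043.
  1041. 1060.]
 [1076. 1044. 1011. 1008. 1012. 1010. 1010. 1005. 1006. 1020. 1036. 1039.
  1038. 1061.]
 [1077. 1040. 1007. 1010. 1009. 1007. 1007. 1006. 1011. 1019. 1037. 1041.
  1038. 1062.]
[... 3083 characters left out ...]
1 116 105 103 100 100 101 101
  102 103 105 103]
 [ 93  92  89  81  76  74  80 103 122 122 110  94  87  95 101 101 104 103
  101 105 102 101]
 [ 94  95  98  86  79  82  87  98 110 100  85  87  95 101 102 101  98  99
  100  97  95  93]
 [ 96  96  97  91  87  93  95  86  87  94  99 100 101  98  97  97  94  94
   92  91  91  92]
 [ 96  97  99  98 101 102 101 100  98 100  99  98  95  93  91  91  93  92
   93  92  94  94]
 [ 99 100 100 101  99  98  97  94  96  94  94  92  91  91  92  93  95  94
   96  97  96  98]
 [100 100  98  98  94  92  92  91  92  91  91  91  94  94  96  95  96  96
   98  98 100 100]
 [ 94  94  94  92  91  91  93  92  92  93  94  94  96  98  97  99  99  99
   98 100 100 101]]
```

```bash
python3 - <<'E'
from h import *
t=cv2.imread("pics/top0.png");s=cv2.imread("pics/scene0.png")
hsv=cv2.cvtColor(t,cv2.COLOR_BGR2HSV).astype(int);g=cv2.cvtColor(t,cv2.COLOR_BGR2GRAY).astype(int)
np.set_printoptions(linewidth=220,threshold=100000)
def biggest(m):
    n,l,st,c=cv2.connectedComponentsWithStats(m.astype(np.uint8)); i=1+np.argmax(st[1:,4]); return l==i,c[i],st[i,4]
# plates
for box,nm in (((155,145,60,75),"big"),((200,215,60,65),"small")):
    u,v,w,h=box; m=(g[v:v+h,u:u+w]<118)
    M,c,a=biggest(m); cn,_=cv2.findContours(M.astype(np.uint8),cv2.RETR_EXTERNAL,cv2.CHAIN_APPROX_NONE)
    rc=cv2.minAreaRect(cn[0]); bp=cv2.boxPoints(rc)+[u,v]
    P=np.array([onz("top",*p,5)[:2] for p in bp]); print(nm,bp.tolist(),P.round(1).tolist(),np.linalg.norm(np.diff(P,axis=0),axis=1))
    print(P.mean(0))
# stand
u,v,w,h=330,175,60,60; m=(hsv[v:v+h,u:u+w,1]>90)
M,c,a=biggest(m); cn,_=cv2.findContours(M.astype(np.uint8),cv2.RETR_EXTERNAL,cv2.CHAIN_APPROX_NONE)
bp=cv2.boxPoints(cv2.minAreaRect(cn[0]))+[u,v]; P=np.array([onz("top",*p,30)[:2] for p in bp]); print("stand",P.round(1).tolist(),np.linalg.norm(np.diff(P,axis=0),axis=1),P.mean(0))
print(g[164:194,162:196])
print("gear");print(g[204:242,274:318])
E
```

```text
big [[160.0, 157.0], [206.0, 157.0], [206.0, 207.0], [160.0, 207.0]] [[612.1, 91.0], [609.0, -12.3], [496.4, -11.4], [499.3, 90.5]] [103.28353878 112.57774922 101.99637261]
[554.20906431  39.4573675 ]
small [[205.06676483154297, 262.61869049072266], [216.065279006958, 223.33827877044678], [250.04154205322266, 232.85163116455078], [239.04302978515625, 272.13204193115234]] [[374.5, -8.5], [459.6, -33.3], [436.6, -107.7], [352.0, -82.2]] [88.68054966 77.79747153 88.34841298]
[405.65818241 -57.92223734]
stand [[512.0, -303.5], [532.1, -363.9], [472.8, -382.2], [452.8, -322.2]] [63.65973316 62.11759892 63.20862504] [ 492.42337226 -342.97124538]
[[128 129 103  83  88  76  66  70  87  81  77  81  77  68  65  70  79  80  79  79  79  80  79  79  74  64  55  53  53  47  45  59  70  78]
 [128 129 103  83  90  84  79  87  84  73  73  79  69  59  62  75  84  80  75  74  69  69  70  69  60  52  52  58  66  61  50  45  44  60]
 [128 129 105  79  78  71  74  73  76  73  73  77  76  75  78  86  88  75  61  57  51  52  52  47  42  44  43  47  61  73  69  53  41  45]
 [128 129 105  79  79  80  80  80  
[... 9826 characters left out ...]
9 128 120 107 101 100  82  58  54  55  57  59  59  60  59  62  59  59  58  59  57  59  59  57  59  58  57  55  54  55  79 115 131 129 129 128 128 127 128 128 127]
 [128 128 127 129 130 125 125 127 115  83  53  54  56  56  55  57  58  59  57  59  59  58  60  59  59  57  58  55  55  50  49  58  60  73 111 129 129 128 127 128 127 127 128 127]
 [129 128 129 129 127 128 128 123 107  85  65  80  82  65  50  52  53  54  54  57  54  57  57  57  56  55  57  52  50  50  54  82 100 108 122 129 128 127 129 127 127 127 128 128]
 [127 129 128 129 128 128 130 124 121 111 104 111 102  72  53  71  69  53  49  54  53  50  51  59  59  54  74  83  69  68  86 115 131 129 129 129 128 128 128 127 128 127 127 128]]
```

```bash
cat >> h.py <<'E'
from scipy.optimize import least_squares
def circ(n,img,c0,z,R,sign=0,span=4.5,excl=lambda a:False,it=4):
    """centre of a horizontal circle radius R at height z; sign=-1: gets darker outward"""
    g=cv2.cvtColor(img,cv2.COLOR_BGR2GRAY).astype(np.float32); g=cv2.GaussianBlur(g,(0,0),0.6)
    c=np.array(c0,float)
    for k in range(it):
        pts=[];rr=np.arange(R-span,R+span+.01,.25)
        for a in np.arange(0,2*np.pi,np.pi/36):
            if excl(a): continue
            uv=np.array([proj(n,[c[0]+q*np.cos(a),c[1]+q*np.sin(a),z]) for q in rr],np.float32)
            p=cv2.remap(g,uv[:,0].reshape(1,-1),uv[:,1].reshape(1,-1),cv2.INTER_CUBIC)[0]
            dp=np.gradient(p); dp=dp*sign if sign else abs(dp)
            i=np.argmax(dp)
            if 0<i<len(rr)-1 and dp[i]>1.0: pts.append([a,c[0]+rr[i]*np.cos(a),c[1]+rr[i]*np.sin(a)])
        pts=np.array(pts)
        f=lambda q:np.hypot(pts[:,1]-q[0],pts[:,2]-q[1])-R
        s=least_squares(f,c,loss="soft_l1",f_scale=.5); c=s.x
        sf=least_squares(lambda q:np.hypot(pts[:,1]-q[0],pts[:,2]-q[1])-q[2],[*c,R],loss="soft_l1",f_scale=.5).x
    return c,np.std(s.fun),len(pts),sf
E
python3 - <<'E'
from h import *
np.set_printoptions(precision=2,suppress=True)
t=cv2.imread("pics/top0.png");s=cv2.imread("pics/scene0.png")
c0=onz("top",175,173,100)[:2];print(c0)
ex=lambda a: abs((a-np.pi+np.pi)%(2*np.pi)-np.pi)<0.7
print("shaft top",circ("top",t,c0,100,15,-1,excl=lambda a:np.cos(a)<-0.75))
print("shaft scene",circ("scene",s,c0,100,15,-1,excl=lambda a:0))
g0=onz("top",295,222,40)[:2];print(g0)
print("boss top",circ("top",t,g0,40,26,-1))
print("boss scene",circ("scene",s,g0,40,26,-1))
print("gear disc",circ("top",t,g0,14,43.5,1))
print("housing top",circ("top",t,c0,34,41))
E
```

```text
[555.52  34.79]Traceback (most recent call last):
  File "<stdin>", line 6, in <module>
  File "h.py", line 27, in circ
    uv=np.array([proj(n,[c[0]+q*np.cos(a),c[1]+q*np.sin(a),z]) for q in rr],np.float32)
                 ~~~~^^^^^^^^^^^^^^^^^^^^^^^^^^^^^^^^^^^^^^^^^
  File "h.py", line 10, in proj
    K,T=cal(n); p=T[:3,:3].T@(np.asarray(P,float)-T[:3,3]); return np.array([K[0,0]*p[0]/-p[2]+K[0,2], K[1,1]*-p[1]/-p[2]+K[1,2]])
        ~~~^^^
  File "h.py", line 4, in cal
    c=r.calibration(n); return np.array(c["intrinsics"]),np.array(c["extrinsics"])
ValueError: time passes only in moves, steps and waits
```

```bash
sed -i 's/^def cal(n):/import functools\n@functools.lru_cache\ndef cal(n):/' h.py
cat > m.py <<'E'
from h import *
np.set_printoptions(precision=2,suppress=True)
t=cv2.imread("pics/top0.png");s=cv2.imread("pics/scene0.png")
c0=onz("top",175,173,100)[:2];print(c0)
print("shaft top",circ("top",t,c0,100,15,-1,excl=lambda a:np.cos(a)<-0.75))
print("shaft scene",circ("scene",s,c0,100,15,-1,excl=lambda a:0))
g0=onz("top",295,222,40)[:2];print(g0)
print("boss top",circ("top",t,g0,40,26,-1))
print("boss scene",circ("scene",s,g0,40,26,-1))
print("gear disc",circ("top",t,g0,14,43.5,1))
print("housing top",circ("top",t,c0,34,41))
E
python3 m.py
```

```text
[555.52  34.79]
shaft top (array([553.19,  36.44]), np.float64(0.8225438337471793), 54, array([553.68,  36.39,  14.4 ]))
shaft scene (array([554.35,  39.57]), np.float64(2.129233837589289), 53, array([553.47,  40.09,  13.93]))
[ 454.37 -206.4 ]
boss top (array([ 453.01, -205.15]), np.float64(0.6277606625148018), 72, array([ 453.  , -205.17,   25.32]))
boss scene (array([ 449.56, -204.2 ]), np.float64(1.059098096918837), 31, array([ 448.98, -204.9 ,   25.26]))
gear disc (array([ 453.21, -205.72]), np.float64(1.2724719777854236), 72, array([ 453.06, -205.4 ,   42.48]))
housing top (array([554.87,  38.86]), np.float64(2.0787181963419314), 63, array([555.14,  38.95,  41.3 ]))
```

```bash
python3 - <<'E'
from h import *
np.set_printoptions(precision=2,suppress=True)
t=cv2.imread("pics/top0.png");s=cv2.imread("pics/scene0.png")
C=np.array([553.3,36.6])
for u,v in ((173.35,179),(173.3,180)):
    p=onz("top",u,v,100)[:2]-C; print(p,np.degrees(np.arctan2(p[1],p[0])),np.hypot(*p))
# collar notch: rows 184-186, dark cols between
g=cv2.cvtColor(t,cv2.COLOR_BGR2GRAY)
for v in (183,184,185,186,187): print(v,g[v,168:186])
# plate edges
hs=cv2.cvtColor(t,cv2.COLOR_BGR2HSV)
print("rows at col 190",g[152:162,190],g[202:212,190],"col170",g[152:162,172],g[202:212,172])
print("cols at row 165",g[165,160:170],g[165,200:210],"row 200",g[200,160:170],g[200,200:210])
# key
hsv=cv2.cvtColor(t,cv2.COLOR_BGR2HSV)[190:215,345:375].astype(int)
for nm,m in (("all",hsv[...,0]>=16),("top",(hsv[...,0]>=17)&(hsv[...,2]>113))):
    v,u=np.nonzero(m); P=np.array([onz("top",a+345,b+190,66)[:2] for a,b in zip(u,v)])
    for ang in (18.4,108.4):
        d=[np.cos(np.radians(ang)),np.sin(np.radians(ang))]; q=P@d; print(nm,ang,q.min(),q.max(),np.ptp(q),q.std())
    print(P.mean(0),len(P)*2.07**2)
    rc=cv2.minAreaRect(P.astype(np.float32)); print(rc)
E
```

```text
[-10.05   1.55] 171.24824986355583 10.172419164596525
[-12.11   1.65] 172.24981524537606 12.222101185967785
183 [83 90 82 81 77 66 48 37 35 35 39 50 51 56 71 88 98 98]
184 [73 90 90 89 90 78 58 39 38 37 42 62 75 83 92 97 96 96]
185 [ 53  74  90  97 101  84  53  43  42  39  41  64  88  96  96  97  94  82]
186 [ 45  62  78  89  94  79  50  47  46  39  45  57  84 100  97  92  82  61]
187 [63 66 70 77 84 71 59 63 59 60 62 65 87 94 83 71 60 61]
rows at col 190 [127 127 128 129 129 106  68  81  83  83] [ 86  85  86  80  73 100 130 129 127 127] col170 [128 128 128 128 128 116  84  75  85  93] [ 78  79  79  79  69  98 128 129 128 128]
cols at row 165 [127 129 128 129 103  83  90  84  79  87] [ 93  89  86  74  51  60 108 131 128 127] row 200 [128 128 128 121  98  77  60  53  54  62] [ 52  53  73  68  49 102 129 128 127 129]
all 18.4 349.64593553682346 390.90771318131175 41.26177764448829 8.050315934040093
all 108.4 -512.286989831812 -458.1468439485241 54.14014588328786 11.92518301841171
[ 493.31 -343.3 ] 317.08259999999996
((498.14154052734375, -341.48553466796875), (59.947845458984375, 33.51341247558594), 88.3141098022461)
top 18.4 350.723413607441 390.90771318131175 40.18429957387076 9.535854350328592
top 108.4 -512.286989831812 -458.1468439485241 54.14014588328786 14.08684962256003
[ 495.49 -346.14] 179.96579999999997
((499.1851501464844, -341.5162353515625), (59.947845458984375, 31.425304412841797), 88.3141098022461)
```

```bash
python3 - <<'E'
from h import *
t=cv2.imread("pics/top0.png");s=cv2.imread("pics/scene0.png")
a=cv2.convertScaleAbs(cv2.resize(t[188:216,342:378],None,fx=20,fy=20,interpolation=cv2.INTER_NEAREST),alpha=1.6)
cv2.imwrite("pics/keytop.png",a)
a=cv2.convertScaleAbs(cv2.resize(s[225:262,312:350],None,fx=16,fy=16,interpolation=cv2.INTER_NEAREST),alpha=1.1)
cv2.imwrite("pics/keysc.png",a)
E
```

```text
(no output)
```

View pics/keytop.png

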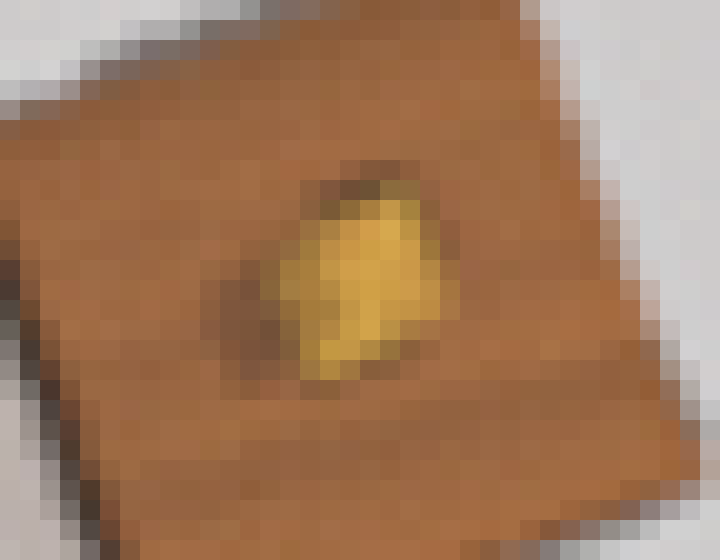

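View pics/keysc.png

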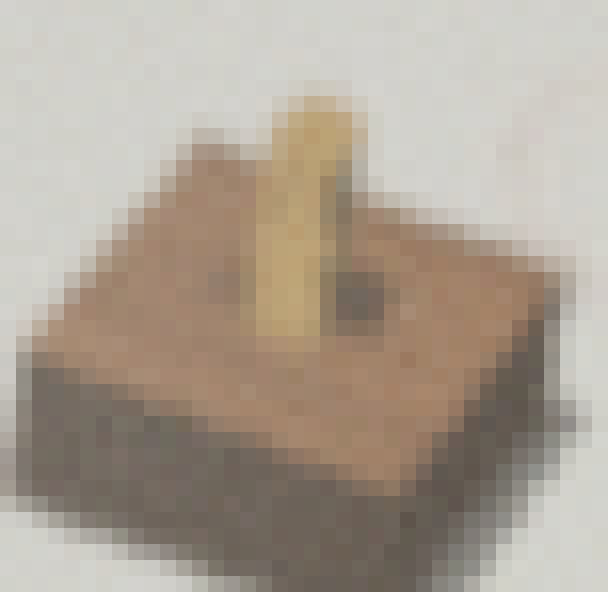

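```bash
python3 - <<'E'
from h import *
np.set_printoptions(precision=2,suppress=True,linewidth=200)
t=cv2.imread("pics/top0.png").astype(np.float32)
e1=np.array([.949,.316]);e2=np.array([-.316,.949])
R=t[...,2];F=t[...,1]/t[...,2]
C=onz("top",342+375/20,188+275/20,66)[:2];print(C)
for nm,a,b in (("e1",e1,e2),("e2",e2,e1)):
    print(nm)
    for img in (R,F):
        acc=0
        for w in (-2,-1,0,1,2):
            uv=np.array([proj("top",[*(C+a*q+b*w),66]) for q in np.arange(-14,14.1,1)],np.float32)-.0
            acc=acc+cv2.remap(img,uv[:,0].reshape(1,-1),uv[:,1].reshape(1,-1),cv2.INTER_CUBIC)[0]/5
        print(np.c_[np.arange(-14,14.1,1),acc].T)
E
```

```text
[ 490.2  -343.56]
e1
[[-14.   -13.   -12.   -11.   -10.    -9.    -8.    -7.    -6.    -5.    -4.    -3.    -2.    -1.     0.     1.     2.     3.     4.     5.     6.     7.     8.     9.    10.    11.    12.    13.
   14.  ]
 [ 92.2   94.96  98.35 100.73  99.97  95.18  89.63  90.28  98.37 110.21 119.76 124.89 127.51 128.8  129.31 129.8  130.81 130.76 130.6  131.42 129.22 118.33  99.69  79.42  69.6   73.69  86.05  96.82
  101.4 ]]
[[-14.   -13.   -12.   -11.   -10.    -9.    -8.    -7.    -6.    -5.    -4.    -3.    -2.    -1.     0.     1.     2.     3.     4.     5.     6.     7.     8.     9.    10.    11.    12.    13.
   14.  ]
 [  0.67   0.67   0.67   0.67   0.67   0.67   0.68   0.7    0.73   0.75   0.76   0.76   0.76   0.77   0.77   0.77   0.77   0.77   0.77   0.76   0.75   0.75   0.75   0.75   0.72   0.69   0.66   0.66
    0.66]]
e2
[[-14.   -13.   -12.   -11.   -10.    -9.    -8.    -7.    -6.    -5.    -4.    -3.    -2.    -1.     0.     1.     2.     3.     4.     5.     6.     7.     8.     9.    10.    11.    12.    13.
   14.  ]
 [ 99.54  98.93  98.01  97.77  96.95  93.75  90.5   91.83  99.08 110.65 121.29 127.48 129.13 128.54 128.58 129.64 130.34 129.   124.18 116.43 108.85 105.32 104.59 100.74  93.1   83.99  76.32  73.26
   74.54]]
[[-14.   -13.   -12.   -11.   -10.    -9.    -8.    -7.    -6.    -5.    -4.    -3.    -2.    -1.     0.     1.     2.     3.     4.     5.     6.     7.     8.     9.    10.    11.    12.    13.
   14.  ]
 [  0.67   0.66   0.66   0.66   0.66   0.66   0.67   0.7    0.73   0.75   0.75   0.75   0.76   0.76   0.77   0.77   0.77   0.77   0.77   0.77   0.76   0.75   0.75   0.75   0.75   0.74   0.72   0.7
    0.69]]<stdin>:5: RuntimeWarning: divide by zero encountered in divide
```

```bash
python3 - <<'E'
from h import *
np.set_printoptions(precision=2,suppress=True,linewidth=200)
t=cv2.imread("pics/top0.png");s=cv2.imread("pics/scene0.png")
C=np.array([553.3,36.6])
for z in (66,68,70):
    for u,v in ((176.35,185),(176.45,186)):
        p=onz("top",u,v,z)[:2]-C; print(z,p,np.degrees(np.arctan2(p[1],p[0])),np.hypot(*p))
    print(circ("top",t,C,z,25,-1,span=3,excl=lambda a:np.cos(a-np.radians(50))>0.3))
cor=[(163.9,157.1),(205.7,157.1),(205.2,207),(163.9,207)]
P=np.array([onz("top",*p,6)[:2] for p in cor]);print(P,P.mean(0));dx=(P[0]+P[1]-P[2]-P[3])/2;dy=(P[0]+P[3]-P[1]-P[2])/2
print(np.linalg.norm(dx),np.linalg.norm(dy),np.degrees(np.arctan2(dx[1],dx[0])),np.degrees(np.arctan2(dy[1],dy[0])))
# gear keyway
G=np.array([453,-205.3])
g=cv2.cvtColor(t,cv2.COLOR_BGR2GRAY)
for u,v in ((292.8,230),(292.5,231),(292.6,229)):
    p=onz("top",u,v,40)[:2]-G; print("kw",p,np.degrees(np.arctan2(p[1],p[0])),np.hypot(*p))
E
```

```text
66 [-16.56   3.39] 168.4458718793722 16.900917648275534
66 [-18.69   3.17] 170.3583053768845 18.956202962214533
(array([554.92,  37.41]), np.float64(0.5951912805434774), 30, array([555.31,  37.67,  25.39]))
68 [-16.91   2.92] 170.21219390365232 17.162252759948736
68 [-19.04   2.71] 171.90530571734521 19.229861255176353
(array([554.59,  37.17]), np.float64(0.7330453468289082), 30, array([555.25,  37.71,  25.71]))
70 [-17.27   2.45] 171.92396003330524 17.439400718642652
70 [-19.39   2.24] 173.40783382493632 19.517139390064735
(array([554.21,  36.65]), np.float64(0.6092057433876693), 30, array([554.65,  37.02,  25.46]))
[[611.41  81.95]
 [608.53 -11.75]
 [496.32  -9.83]
 [498.94  81.61]] [553.8   35.49]
112.34289797385318 92.61476297103266 -0.4039441003325675 88.29462154737232
kw [-15.48   4.05] 165.3543029794887 15.998965217644693
kw [-17.58   4.74] 164.90990872412007 18.207613460377097
kw [-13.35   4.41] 161.7278409725393 14.056795916982388
```

```bash
cat > go.py <<'E'
import sys
from h import *
def go(x,y,z,yaw,p=None,q=None):
    o=r.get_obs(); R=np.array(o["tool_rot"]); P=np.array(o["tcp_pos"])
    yn=np.degrees(np.arctan2(R[1,1],R[0,1]))
    d=np.array([x,y,z])-P
    dy=(yaw-yn+90)%180-90
    print("t",round(o["time_s"],2),"P",P.round(1),"yaw",round(yn,2),"F",np.round(o["contact_force"],1),"T",np.round(o["torque"],2),"gap",round(float(o["finger_gap"]),1),"j",np.round(o["joints"],2))
    print("shift",(R.T@d).round(1),"spin",round(-dy,1),"dist",np.linalg.norm(d).round(0))
if __name__=="__main__": go(*[float(a) for a in sys.argv[1:5]])
E
python3 go.py 340 150 230 108.4; python3 go.py 491.9 -343.1 120 108.4
```

```text
t 0.1 P [134.1 532.9 217.9] yaw 75.86 F [-0.5 -0.3  0.7] T [0.05 0.03 0.  ] gap 92.8 j [ 1.12  0.26  1.54 -0.    1.35 -0.2 ]
shift [-293.2 -321.   -11.7] spin -32.5 dist 435.0
t 0.1 P [134.1 532.9 217.9] yaw 75.86 F [-0.5 -0.3  0.7] T [0.05 0.03 0.  ] gap 92.8 j [ 1.12  0.26  1.54 -0.    1.35 -0.2 ]
shift [-561.  -761.9   99. ] spin -32.5 dist 951.0
```

Emit:
{"name": "carry_out", "arguments": {
  "plan": [
    {"tx": -293, "ty": -321, "tz": -12, "spin": -32.5, "hand": 0},
    {"tx": -293, "ty": -321, "tz": -12, "spin": -32.5, "hand": 0},
    {"tx": -293, "ty": -321, "tz": -12, "spin": -32.5, "hand": 0},
    {"tx": -293, "ty": -321, "tz": -12, "spin": -32.5, "hand": 0},
    {"tx": -293, "ty": -321, "tz": -12, "spin": -32.5, "hand": 0}
  ]
}}

```text
time_s: 0.6
tcp_pos: [244.2, 329.5, 225.0]
tool_rot: [[-0.947, -0.32, -0.0], [-0.32, 0.947, -0.0], [0.0, 0.0, -1.0]]
contact_force: [1.3, 0.1, -0.2]
finger_gap: 92.5
```

```bash
python3 go.py 491.9 -343.1 120 108.4
```

```text
t 0.6 P [244.2 329.5 225. ] yaw 108.66 F [ 1.3  0.1 -0.2] T [ 0.01 -0.04  0.07] gap 92.5 j [ 0.66 -0.    1.83  0.    1.32 -1.24]
shift [ -19.5 -716.5  105. ] spin 0.3 dist 724.0
```

Emit:
{"name": "carry_out", "arguments": {
  "plan": [
    {"tx": -19.5, "ty": -716.5, "tz": 85, "spin": 0.3, "hand": 0},
    {"tx": -19.5, "ty": -716.5, "tz": 85, "spin": 0.3, "hand": 0},
    {"tx": -19.5, "ty": -716.5, "tz": 85, "spin": 0.3, "hand": 0},
    {"tx": -19.5, "ty": -716.5, "tz": 85, "spin": 0.3, "hand": 0},
    {"tx": -19.5, "ty": -716.5, "tz": 85, "spin": 0.3, "hand": 0}
  ]
}}

```text
time_s: 1.1
tcp_pos: [328.6, 95.6, 195.6]
tool_rot: [[-0.951, -0.31, 0.001], [-0.31, 0.951, 0.0], [-0.001, -0.0, -1.0]]
contact_force: [1.3, 0.7, -0.1]
finger_gap: 93.1
```

```bash
python3 go.py 491.9 -343.1 120 108.4
```

```text
t 1.1 P [328.6  95.6 195.6] yaw 108.07 F [ 1.3  0.7 -0.1] T [0.04 0.01 0.07] gap 93.1 j [-0.05 -0.12  2.    0.    1.25 -1.93]
shift [ -19.1 -467.7   75.7] spin -0.3 dist 474.0
```

Emit:
{"name": "carry_out", "arguments": {
  "plan": [
    {"tx": -19, "ty": -466, "tz": 45, "spin": -0.3, "hand": 0},
    {"tx": -19, "ty": -466, "tz": 45, "spin": -0.3, "hand": 0},
    {"tx": -19, "ty": -466, "tz": 45, "spin": -0.3, "hand": 0},
    {"tx": -19, "ty": -466, "tz": 45, "spin": -0.3, "hand": 0},
    {"tx": -19, "ty": -466, "tz": 45, "spin": -0.3, "hand": 0}
  ]
}}

```text
time_s: 1.6
tcp_pos: [415.4, -138.0, 171.4]
tool_rot: [[-0.949, -0.314, -0.0], [-0.314, 0.949, 0.0], [-0.0, 0.0, -1.0]]
contact_force: [0.8, 0.5, 0.9]
finger_gap: 93.2
```

```bash
python3 go.py 491.9 -343.1 120 108.4
```

```text
t 1.6 P [ 415.4 -138.   171.4] yaw 108.3 F [0.8 0.5 0.9] T [ 0.11  0.04 -0.04] gap 93.2 j [-0.58  0.1   1.86  0.    1.19 -2.47]
shift [  -8.2 -218.8   51.3] spin -0.1 dist 225.0
```

Emit:
{"name": "carry_out", "arguments": {
  "plan": [
    {"tx": -8, "ty": -218.5, "tz": 51, "spin": -0.1, "hand": 0.3},
    {"tx": -8, "ty": -218.5, "tz": 51, "spin": -0.1, "hand": 0.3},
    {"tx": -8, "ty": -218.5, "tz": 51, "spin": -0.1, "hand": 0.3},
    {"tx": -8, "ty": -218.5, "tz": 51, "spin": -0.1, "hand": 0.3},
    {"tx": -8, "ty": -218.5, "tz": 51, "spin": -0.1, "hand": 0.3}
  ]
}}

```text
time_s: 2.1
tcp_pos: [492.0, -344.3, 118.9]
tool_rot: [[-0.949, -0.315, -0.001], [-0.315, 0.949, 0.0], [0.001, 0.0, -1.0]]
contact_force: [-0.7, 0.8, 0.2]
finger_gap: 65.4
```

```bash
python3 go.py 491.9 -343.1 100 108.4; python3 - <<'E'
from h import *
p,d=r.camera("scene"); cv2.imwrite("pics/s1.png",p); crop(p,290,150,100,110,5,"pics/s1c.png")
E
```

```text
t 2.1 P [ 492.  -344.3  118.9] yaw 108.34 F [-0.7  0.8  0.2] T [ 0.04 -0.01 -0.04] gap 65.4 j [-0.8   0.43  1.54 -0.    1.17 -2.69]
shift [-0.3  1.2 18.9] spin -0.1 dist 19.0
```

View pics/s1c.png

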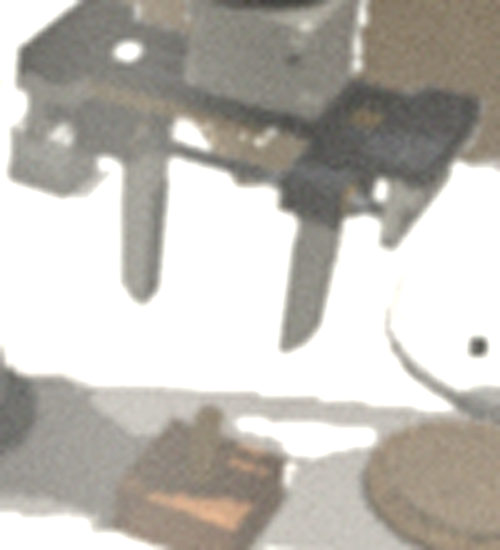

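```bash
python3 - <<'E'
from h import *
o=r.get_obs();P=np.array(o["tcp_pos"]);R=np.array(o["tool_rot"])
print(proj("scene",P),[proj("scene",P+R[:,1]*k) for k in(-36,36)],proj("scene",[491.9,-343.1,66]),proj("top",[491.9,-343.1,66]))
print("gap",o["finger_gap"],P)
E
```

```text
[335.009566   214.64097002] [array([349.60810191, 219.56741854]), array([320.8792064 , 209.87251314])] [331.75635284 232.18840959] [360.48975991 200.94374609]
gap 65.24294600832363 [ 492.49481096 -346.42291905  118.19566494]
```

Emit:
{"name": "carry_out", "arguments": {
  "plan": [
    {"tx": -0.5, "ty": 3.3, "tz": 35, "hand": 0.5},
    {"tx": -0.5, "ty": 3.3, "tz": 67, "hand": 0.5},
    {"tx": -0.5, "ty": 3.3, "tz": 67, "hand": 0.5},
    {"tx": -0.5, "ty": 3.3, "tz": 67, "hand": 0.5}
  ]
}}

```text
$.plan[0]: bad value
```

```bash
python3 go.py 491.9 -343.1 50 108.4; python3 - <<'E'
from h import *
p,d=r.camera("scene"); cv2.imwrite("pics/s2.png",p); crop(p,290,180,90,80,8,"pics/s2c.png")
p,d=r.camera("top"); cv2.imwrite("pics/t2.png",p); crop(p,310,150,100,90,6,"pics/t2c.png")
E
```

```text
t 2.15 P [ 492.5 -346.4  118.2] yaw 108.29 F [ 1.4 -2.7 -0.5] T [-0.08 -0.04  0.04] gap 65.2 j [-0.8   0.43  1.54 -0.    1.17 -2.69]
shift [-0.5  3.4 68.2] spin -0.1 dist 68.0
```

View pics/s2c.png

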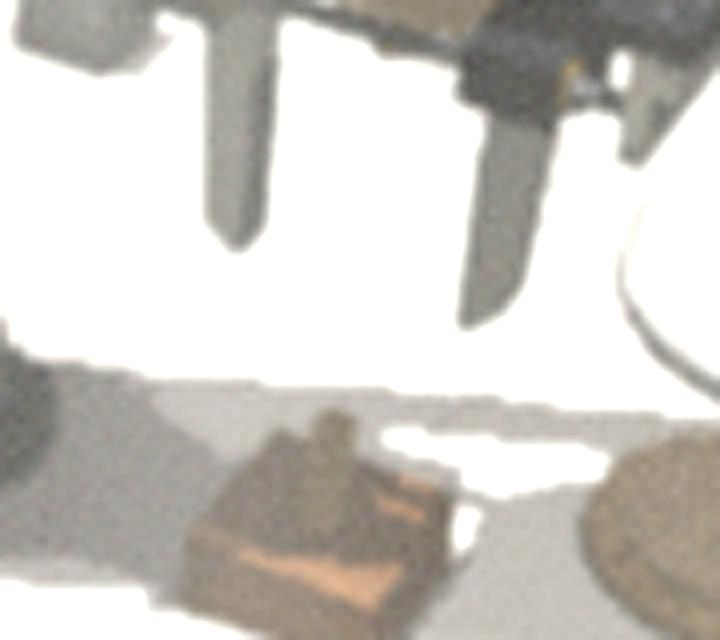

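View pics/t2c.png

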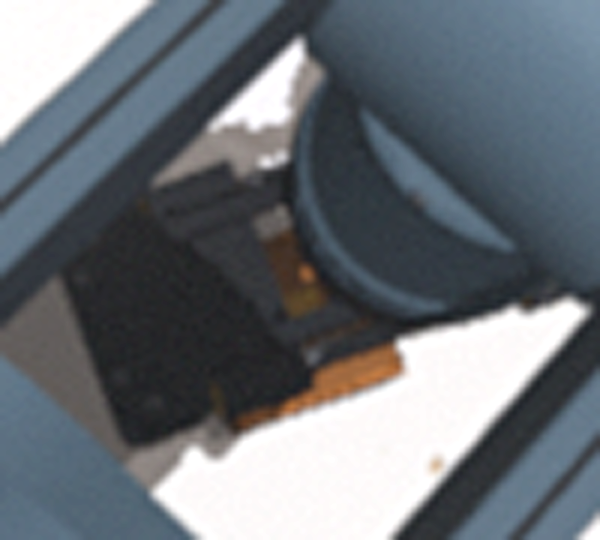

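Emit:
{"name": "carry_out", "arguments": {
  "plan": [
    {"tx": -0.5, "ty": 3.3, "tz": 35, "spin": 0, "hand": 0.5},
    {"tx": -0.5, "ty": 3.3, "tz": 67, "spin": 0, "hand": 0.5},
    {"tx": -0.5, "ty": 3.3, "tz": 67, "spin": 0, "hand": 0.5},
    {"tx": -0.5, "ty": 3.3, "tz": 67, "spin": 0, "hand": 0.5}
  ]
}}

```text
time_s: 2.65
tcp_pos: [491.0, -336.1, 54.3]
tool_rot: [[-0.948, -0.318, -0.001], [-0.318, 0.948, 0.001], [0.0, 0.001, -1.0]]
contact_force: [0.5, -0.7, 0.1]
finger_gap: 46.5
```

```bash
python3 - <<'E'
from h import *
p,d=r.camera("scene"); cv2.imwrite("pics/s2.png",p); crop(p,300,195,70,65,10,"pics/s2c.png")
E
python3 go.py 491.9 -343.1 50 108.4
```

```text
t 2.7 P [ 491.8 -337.1   55.4] yaw 108.51 F [-0.1  0.1 -0.1] T [ 0.04  0.02 -0.03] gap 47.2 j [-0.79  0.49  1.62  0.    1.03 -2.68]
shift [ 1.8 -5.7  5.4] spin 0.1 dist 8.0
```

View pics/s2c.png

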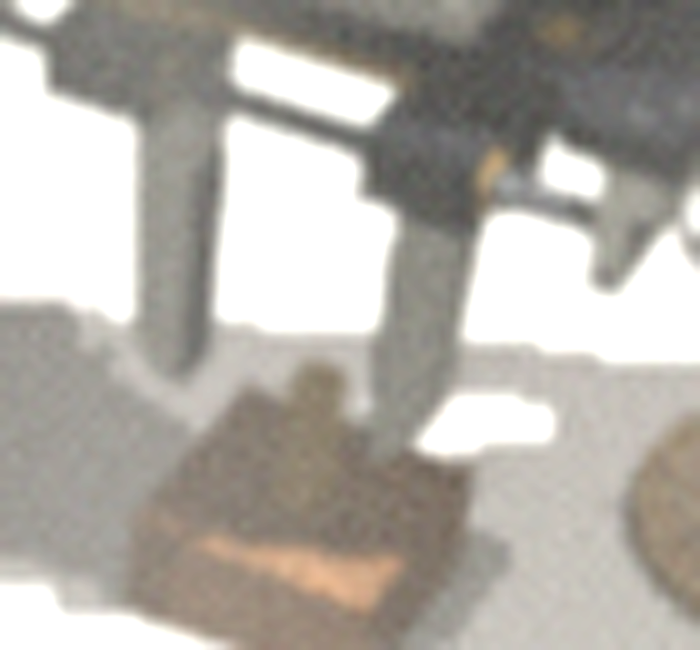

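```bash
python3 - <<'E'
from h import *
for i in range(4):
    o=r.get_obs(); print(o["time_s"],np.round(o["tcp_pos"],1),np.round(o["joint_vel"],2),np.round(o["contact_force"],1)); r.camera("scene")
E
```

```text
2.7 [ 491.8 -337.1   55.4] [-0.01 -0.01 -0.02 -0.   -0.01  0.  ] [-0.1  0.1 -0.1]
2.75 [ 492.2 -337.7   55.9] [-0.   -0.   -0.01  0.   -0.01 -0.  ] [0.3 0.1 0.5]
2.8 [ 492.3 -338.    56. ] [-0.  0. -0.  0. -0.  0.] [0.3 0.1 0.3]
2.85 [ 492.2 -338.1   55.9] [-0.  0.  0. -0. -0. -0.] [-0.2  0.4  0.4]
```

```bash
python3 - <<'E'
from h import *
p,d=r.camera("scene"); cv2.imwrite("pics/s3.png",p); crop(p,300,195,70,65,10,"pics/s3c.png")
o=r.get_obs();P=np.array(o["tcp_pos"]);R=np.array(o["tool_rot"]);print(P,o["finger_gap"])
print(proj("scene",P),[proj("scene",P+R[:,1]*k) for k in(-23.4,-28,23.4,28)],proj("scene",[491.9,-343.1,66]))
E
python3 go.py 491.9 -343.1 48 108.4
```

```text
[ 491.90308176 -337.95458059   55.32699799] 46.50173335187538
[329.78809362 234.72573755] [array([338.79158172, 237.95518738]), array([340.58319799, 238.59781997]), array([320.96504676, 231.56100996]), array([319.25135763, 230.94632896])] [331.75635284 232.18840959]
t 2.95 P [ 491.9 -338.    55.3] yaw 108.47 F [-1.3  0.5 -0.5] T [0.1  0.07 0.05] gap 46.5 j [-0.79  0.49  1.62  0.    1.03 -2.68]
shift [ 1.6 -4.9  7.3] spin 0.1 dist 9.0
```

View pics/s3c.png

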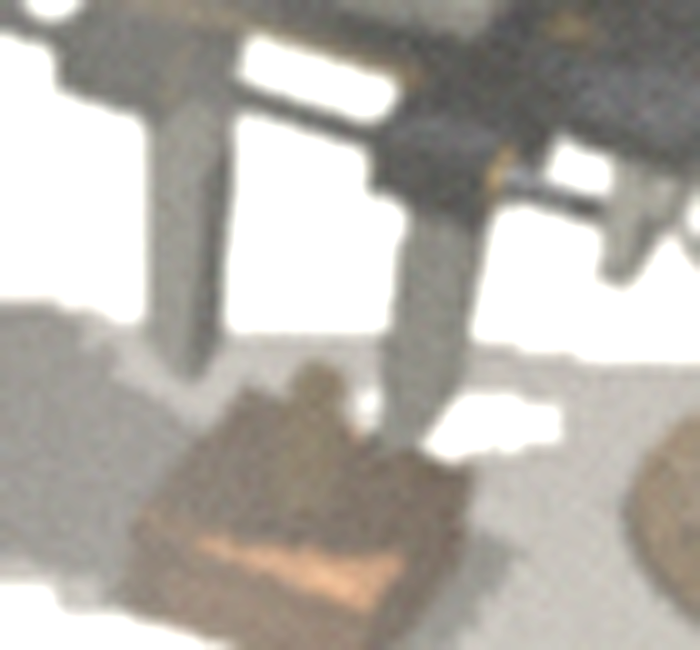

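Emit:
{"name": "carry_out", "arguments": {
  "plan": [
    {"tx": 1.6, "ty": -4.9, "tz": 9.3, "spin": 0, "hand": 0.5},
    {"tx": 1.6, "ty": -4.9, "tz": 9.3, "spin": 0, "hand": 0.6},
    {"tx": 1.6, "ty": -4.9, "tz": 9.3, "spin": 0, "hand": 0.7},
    {"tx": 1.6, "ty": -4.9, "tz": 9.3, "spin": 0, "hand": 0.75}
  ]
}}

```text
time_s: 3.35
tcp_pos: [491.1, -342.6, 44.3]
tool_rot: [[-0.949, -0.316, -0.0], [-0.316, 0.949, 0.0], [0.0, 0.0, -1.0]]
contact_force: [-0.2, -0.6, -0.6]
finger_gap: 27.0
```

```bash
python3 - <<'E'
from h import *
p,d=r.camera("scene"); cv2.imwrite("pics/s4.png",p); crop(p,300,195,70,65,10,"pics/s4c.png")
E
python3 go.py 491.9 -343.1 46 108.4
```

```text
t 3.4 P [ 491.2 -342.6   44.4] yaw 108.45 F [-1.   0.2  0.5] T [ 0.05 -0.03  0.01] gap 24.8 j [-0.8   0.51  1.62  0.    1.01 -2.69]
shift [-0.5 -0.7 -1.6] spin 0.0 dist 2.0
```

View pics/s4c.png

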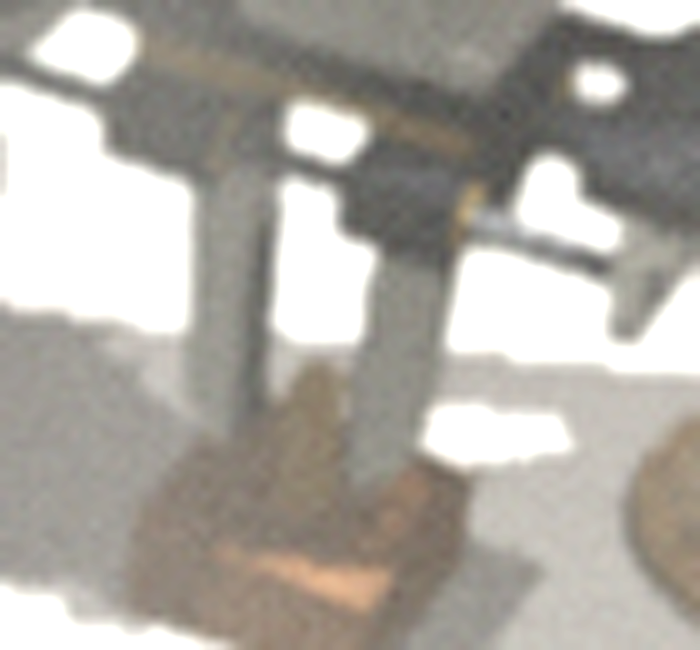

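Emit:
{"name": "carry_out", "arguments": {
  "plan": [
    {"tx": -0.4, "ty": -0.5, "tz": -1.5, "spin": 0, "hand": 0.85},
    {"tx": -0.4, "ty": -0.5, "tz": -1.5, "spin": 0, "hand": 0.88},
    {"tx": -0.4, "ty": -0.5, "tz": -1.5, "spin": 0, "hand": 0.92},
    {"tx": -0.4, "ty": -0.5, "tz": -1.5, "spin": 0, "hand": 1},
    {"tx": -0.4, "ty": -0.5, "tz": -1.5, "spin": 0, "hand": 1}
  ]
}}

```text
time_s: 3.9
tcp_pos: [492.0, -343.1, 46.2]
tool_rot: [[-0.949, -0.317, 0.0], [-0.317, 0.949, -0.0], [-0.0, -0.001, -1.0]]
contact_force: [0.7, -0.1, 1.2]
finger_gap: 9.5
```

```bash
python3 go.py 491.9 -343.1 46 108.4
```

```text
t 3.9 P [ 492.  -343.1   46.2] yaw 108.46 F [ 0.7 -0.1  1.2] T [-0.01 -0.06 -0.03] gap 9.5 j [-0.79  0.51  1.62 -0.    1.01 -2.69]
shift [0.  0.1 0.2] spin 0.1 dist 0.0
```

Emit:
{"name": "carry_out", "arguments": {
  "plan": [
    {"tx": 0, "ty": 0, "tz": 0, "spin": 0, "hand": 1},
    {"tx": 0, "ty": 0, "tz": -20, "spin": 0, "hand": 1},
    {"tx": 0, "ty": 0, "tz": -60, "spin": 0, "hand": 1},
    {"tx": 0, "ty": 0, "tz": -110, "spin": 0, "hand": 1},
    {"tx": 0, "ty": 0, "tz": -115, "spin": 0, "hand": 1}
  ]
}}

```text
time_s: 4.4
tcp_pos: [494.4, -345.4, 167.6]
tool_rot: [[-0.948, -0.317, 0.008], [-0.317, 0.948, -0.008], [-0.005, -0.01, -1.0]]
contact_force: [0.5, -0.2, 0.0]
finger_gap: 9.3
```

```bash
python3 go.py 539 38.8 165 81.5; python3 - <<'E'
from h import *
p,d=r.camera("scene"); cv2.imwrite("pics/s5.png",p); crop(p,290,130,80,120,5,"pics/s5c.png")
E
```

```text
t 4.4 P [ 494.4 -345.4  167.6] yaw 108.47 F [ 0.5 -0.2  0. ] T [ 0.02 -0.03 -0.05] gap 9.3 j [-0.79  0.38  1.49  0.    1.26 -2.69]
shift [-1.640e+02  3.503e+02 -1.000e-01] spin 27.0 dist 387.0
```

View pics/s5c.png

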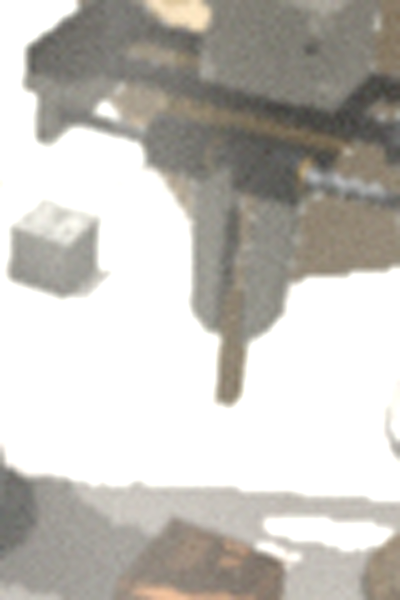

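Emit:
{"name": "carry_out", "arguments": {
  "plan": [
    {"tx": -165.7, "ty": 347.5, "tz": 0, "spin": 27, "hand": 1},
    {"tx": -165.7, "ty": 347.5, "tz": 0, "spin": 27, "hand": 1},
    {"tx": -165.7, "ty": 347.5, "tz": 0, "spin": 27, "hand": 1},
    {"tx": -165.7, "ty": 347.5, "tz": 0, "spin": 27, "hand": 1},
    {"tx": -165.7, "ty": 347.5, "tz": 0, "spin": 27, "hand": 1}
  ]
}}

```text
time_s: 4.95
tcp_pos: [520.8, -96.3, 159.3]
tool_rot: [[-0.989, 0.15, -0.003], [0.15, 0.989, 0.001], [0.003, 0.001, -1.0]]
contact_force: [0.2, -0.3, -0.8]
finger_gap: 9.5
```

```bash
python3 go.py 539 38.8 165 81.5
```

```text
t 4.95 P [520.8 -96.3 159.3] yaw 81.36 F [ 0.2 -0.3 -0.8] T [ 0.02 -0.04 -0.  ] gap 9.5 j [-0.39  0.27  1.67  0.    1.2  -1.81]
shift [  2.3 136.3  -5.6] spin -0.1 dist 136.0
```

Emit:
{"name": "carry_out", "arguments": {
  "plan": [
    {"tx": 3, "ty": 135, "tz": -5, "spin": 0, "hand": 1},
    {"tx": 3, "ty": 135, "tz": -5, "spin": 0, "hand": 1},
    {"tx": 3, "ty": 135, "tz": -5, "spin": 0, "hand": 1},
    {"tx": 3, "ty": 135, "tz": -5, "spin": 0, "hand": 1},
    {"tx": 3, "ty": 135, "tz": -5, "spin": 0, "hand": 1}
  ]
}}

```text
time_s: 5.45
tcp_pos: [538.1, 36.2, 164.6]
tool_rot: [[-0.989, 0.146, -0.003], [0.146, 0.989, -0.0], [0.003, -0.001, -1.0]]
contact_force: [0.2, -0.0, -0.4]
finger_gap: 9.8
```

Emit:
{"name": "carry_out", "arguments": {
  "plan": [
    {"tx": 0, "ty": 0, "tz": 0, "spin": 0, "hand": 1},
    {"tx": 0, "ty": 0, "tz": 0, "spin": 0, "hand": 1}
  ]
}}

```text
time_s: 5.65
tcp_pos: [538.8, 34.1, 165.4]
tool_rot: [[-0.989, 0.15, -0.001], [0.15, 0.989, -0.0], [0.001, -0.0, -1.0]]
contact_force: [0.2, 0.7, -0.9]
finger_gap: 9.7
```

```bash
python3 go.py 539 38.8 165 81.5; python3 - <<'E'
from h import *
p,d=r.camera("scene"); cv2.imwrite("pics/s6.png",p); crop(p,215,100,80,75,10,"pics/s6c.png")
p,d=r.camera("top"); cv2.imwrite("pics/t6.png",p); crop(p,140,130,90,75,8,"pics/t6c.png")
E
python3 go.py 539 38.8 165 81.5
```

```text
t 5.65 P [538.8  34.1 165.4] yaw 81.35 F [ 0.2  0.7 -0.9] T [0.   0.03 0.01] gap 9.7 j [-0.14  0.28  1.64 -0.    1.22 -1.56]
shift [0.5 4.7 0.4] spin -0.1 dist 5.0
t 5.75 P [539.   34.2 165.7] yaw 81.35 F [ 0.3  0.3 -1.1] T [ 0.04  0.03 -0.02] gap 9.7 j [-0.14  0.28  1.64 -0.    1.22 -1.56]
shift [0.7 4.6 0.7] spin -0.2 dist 5.0
```

View pics/s6c.png

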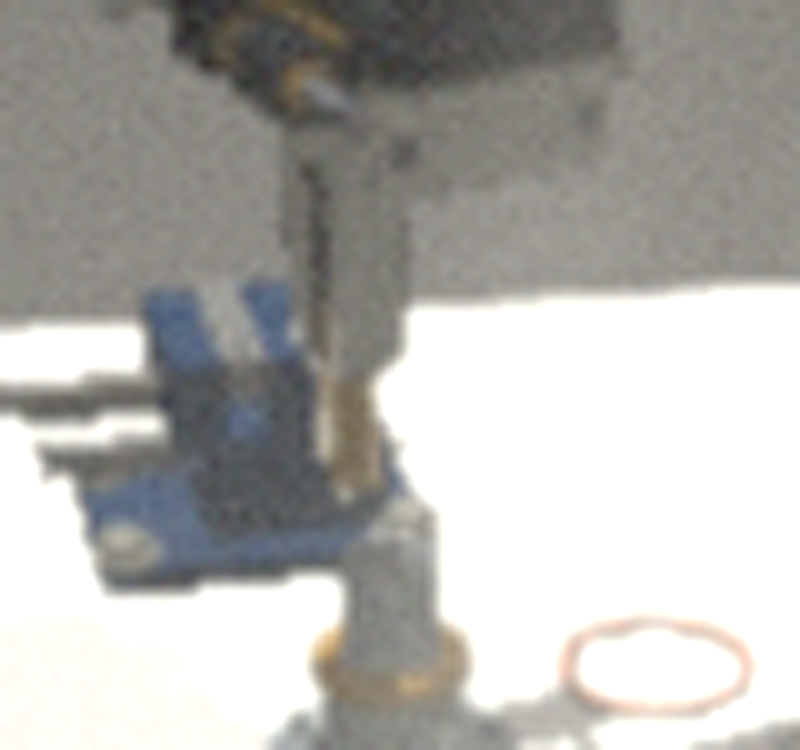

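View pics/t6c.png

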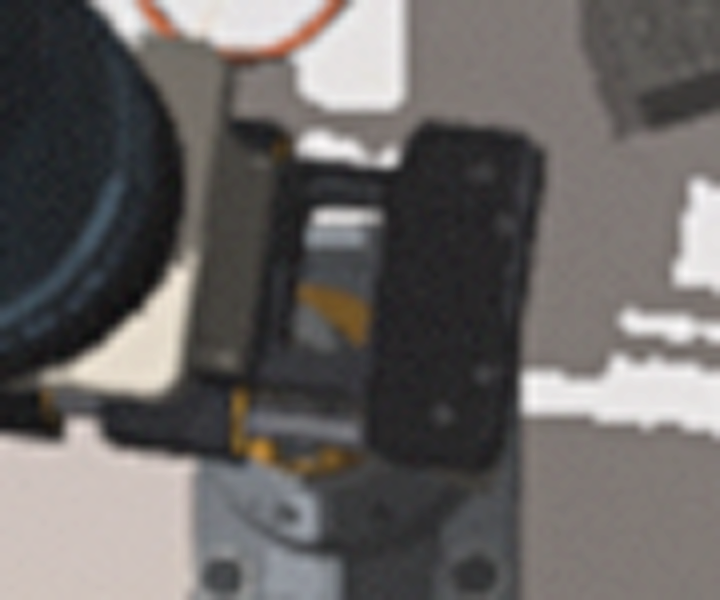

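```bash
python3 - <<'E'
from h import *
np.set_printoptions(precision=2,suppress=True,linewidth=200)
o=r.get_obs();P=np.array(o["tcp_pos"])
print(P, proj("scene",P-[0,0,37]),proj("scene",P-[0,0,15]), "shaft", [proj("scene",[553.8,36.6,z]) for z in (100,85,75)])
s=cv2.imread("pics/s6.png");s0=cv2.imread("pics/scene0.png")
g=cv2.cvtColor(s0,cv2.COLOR_BGR2GRAY)
for v in range(152,166): print("shaft",v,g[v,244:266])
hs=cv2.cvtColor(s,cv2.COLOR_BGR2HSV)
g=cv2.cvtColor(s,cv2.COLOR_BGR2GRAY)
for v in range(136,152): print(v,g[v,242:258],s[v,242:258,2].astype(int)-s[v,242:258,0])
E
```

```text
[539.01  34.17 165.72] [250.49 147.97] [250.31 141.04] shaft [array([254.17, 155.09]), array([254.26, 159.59]), array([254.32, 162.55])]
shaft 152 [ 64  64  69  68  69  71  79  92 120 129 129 126 113 106 132 175 186 186 185 184 186 186]
shaft 153 [ 72  69  69  71  74  86 109 130 155 162 161 157 139 122 134 175 187 185 186 184 185 185]
shaft 154 [ 75  72  75  77  82 113 144 154 161 162 163 161 159 149 143 179 186 186 184 186 187 185]
shaft 155 [ 72  70  68  67  86 121 137 149 161 161 162 165 162 157 154 181 186 187 185 186 186 185]
shaft 156 [ 75  76  81  77  82  97 108 128 152 164 157 160 153 145 143 179 187 188 184 187 186 184]
shaft 157 [121 134 133 132 118  94  92 117 141 147 144 144 128 113 129 177 186 187 183 187 185 185]
shaft 158 [175 184 182 180 166 117  93  96 109 110 114 110 103  99 128 178 187 186 186 186 185 184]
shaft 159 [190 192 190 190 181 127  92  94  96  92  90  98  95  98 127 178 187 185 185 186 186 183]
shaft 160 [191 190 190 191 181 128  92  98  99  94  96  97  95  96 128 177 187 188 186 186 187 184]
shaft 161 [189 188 190 189 177 124  91  97  97  97  99  97  96 
[... 1704 characters left out ...]
8 114 168 189 189] [-5 -8 -5 -5 -5  4 18 18 20 21 16  1 -2  5  7  6]
147 [ 55  56  60  55  59  59  71  79  79  83  95  79  88 138 179 190] [ -3  -3  -4  -5  -5   4  18  20  19  19  19   0 -10   1   6   6]
148 [ 57  57  55  62  60  62  81  90  79  80  83  79  80 118 167 186] [ -4  -6  -5  -5  -2  -2  10  17  17  15  17   3 -14  -4   6   7]
149 [ 60  57  58  58  61  61  77 103  85  71  72  74  94 106 141 174] [ 0 -2 -4 -8 -2 -5  5  9  7  3  2 -3 -6 -2  5  6]
150 [ 63  59  61  59  63  64  68  78  69  65  68  86 113 126 129 143] [-5 -6 -5 -1  0 -3  3  1  3 -4  0  0  3  8 11  7]
151 [ 55  64  60  65  65  63  62  64  66  71  78  96 113 119 123 112] [-3 -1 -5 -3 -4 -3 -4 -6 -1 -1  0  5  6 10  9  7]
```

Emit:
{"name": "carry_out", "arguments": {
  "plan": [
    {"tx": 0.7, "ty": 4.6, "tz": 8, "spin": 0, "hand": 1},
    {"tx": 0.7, "ty": 4.6, "tz": 16, "spin": 0, "hand": 1},
    {"tx": 0.7, "ty": 4.6, "tz": 23, "spin": 0, "hand": 1},
    {"tx": 0.7, "ty": 4.6, "tz": 23, "spin": 0, "hand": 1},
    {"tx": 0.7, "ty": 4.6, "tz": 23, "spin": 0, "hand": 1}
  ]
}}

```text
time_s: 6.25
tcp_pos: [538.9, 40.1, 142.6]
tool_rot: [[-0.989, 0.148, -0.001], [0.148, 0.989, 0.0], [0.001, -0.0, -1.0]]
contact_force: [0.2, 0.7, 0.1]
finger_gap: 9.9
```

```bash
python3 - <<'E'
from h import *
p,d=r.camera("scene"); cv2.imwrite("pics/s7.png",p); crop(p,235,125,40,45,14,"pics/s7c.png")
p,d=r.camera("top"); cv2.imwrite("pics/t7.png",p); crop(p,150,140,70,60,9,"pics/t7c.png")
E
python3 go.py 539 38.8 140 81.5
```

```text
t 6.35 P [539.3  40.  143.2] yaw 81.46 F [-0.   0.2 -0.6] T [ 0.06 -0.04 -0.04] gap 9.6 j [-0.13  0.3   1.67  0.    1.17 -1.55]
shift [ 0.1 -1.3  3.2] spin -0.0 dist 3.0
```

View pics/s7c.png

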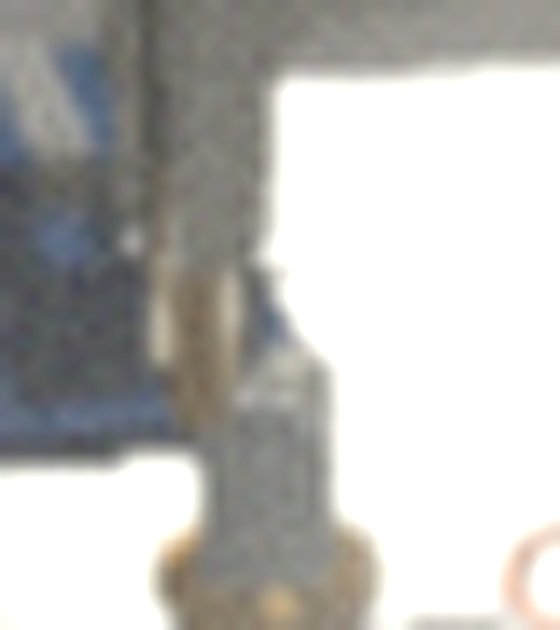

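View pics/t7c.png

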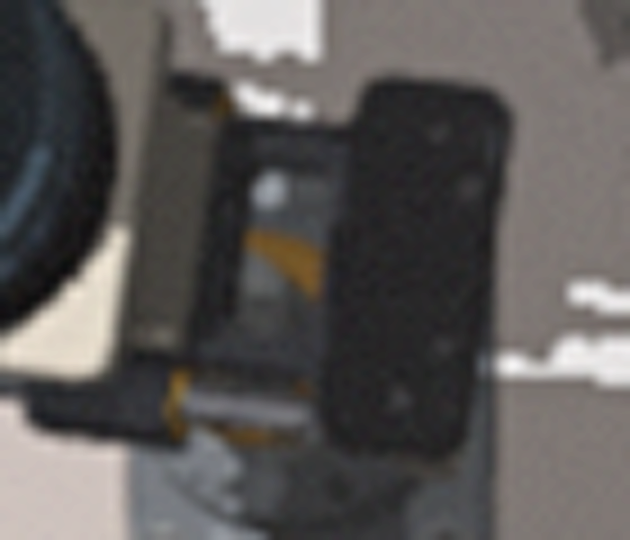

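Emit:
{"name": "carry_out", "arguments": {
  "plan": [
    {"tx": 0, "ty": -1.2, "tz": 2, "spin": 0, "hand": 1},
    {"tx": 0, "ty": -1.2, "tz": 3.5, "spin": 0, "hand": 1},
    {"tx": 0, "ty": -1.2, "tz": 3.5, "spin": 0, "hand": 1},
    {"tx": 0, "ty": -1.2, "tz": 3.5, "spin": 0, "hand": 1}
  ]
}}

```text
time_s: 6.75
tcp_pos: [538.9, 38.9, 139.5]
tool_rot: [[-0.989, 0.149, 0.0], [0.149, 0.989, 0.0], [-0.0, 0.0, -1.0]]
contact_force: [-0.7, 0.1, -0.5]
finger_gap: 9.8
```

Emit:
{"name": "carry_out", "arguments": {
  "plan": [
    {"tx": 0, "ty": 0, "tz": 1, "spin": 0, "hand": 1},
    {"tx": 0, "ty": 0, "tz": 2, "spin": 0, "hand": 1},
    {"tx": 0, "ty": 0, "tz": 2, "spin": 0, "hand": 1}
  ]
}}

```text
time_s: 7.05
tcp_pos: [538.8, 38.9, 137.3]
tool_rot: [[-0.989, 0.149, -0.0], [0.149, 0.989, 0.0], [0.0, -0.0, -1.0]]
contact_force: [0.6, -0.4, -0.2]
finger_gap: 10.0
```

```bash
python3 go.py 539 38.8 140 81.5
```

```text
t 7.05 P [538.8  38.9 137.3] yaw 81.46 F [ 0.6 -0.4 -0.2] T [ 0.02  0.01 -0.  ] gap 10.0 j [-0.13  0.31  1.67 -0.    1.16 -1.56]
shift [-0.2 -0.  -2.7] spin -0.0 dist 3.0
```

Emit:
{"name": "carry_out", "arguments": {
  "plan": [
    {"tx": 0, "ty": 0, "tz": 1, "spin": 0, "hand": 1},
    {"tx": 0, "ty": 0, "tz": 2, "spin": 0, "hand": 1}
  ]
}}

```text
time_s: 7.25
tcp_pos: [538.9, 38.9, 135.4]
tool_rot: [[-0.989, 0.148, 0.0], [0.148, 0.989, 0.0], [-0.0, 0.0, -1.0]]
contact_force: [-0.2, 0.4, -0.8]
finger_gap: 9.8
```

Emit:
{"name": "carry_out", "arguments": {
  "plan": [
    {"tx": 0, "ty": 0, "tz": 1, "spin": 0, "hand": 1},
    {"tx": 0, "ty": 0, "tz": 2, "spin": 0, "hand": 1}
  ]
}}

```text
time_s: 7.45
tcp_pos: [538.9, 38.9, 133.4]
tool_rot: [[-0.989, 0.149, -0.0], [0.149, 0.989, 0.0], [0.0, 0.0, -1.0]]
contact_force: [-0.1, -0.6, -0.4]
finger_gap: 10.0
```

```bash
python3 - <<'E'
from h import *
p,d=r.camera("scene"); cv2.imwrite("pics/s8.png",p); crop(p,230,125,45,45,14,"pics/s8c.png")
E
python3 go.py 539 38.8 133 81.5
```

```text
t 7.5 P [538.8  38.9 133.2] yaw 81.46 F [-0.3 -0.3 -0.7] T [-0.04  0.01 -0.06] gap 9.8 j [-0.13  0.31  1.68 -0.    1.15 -1.56]
shift [-0.2 -0.   0.2] spin -0.0 dist 0.0
```

View pics/s8c.png

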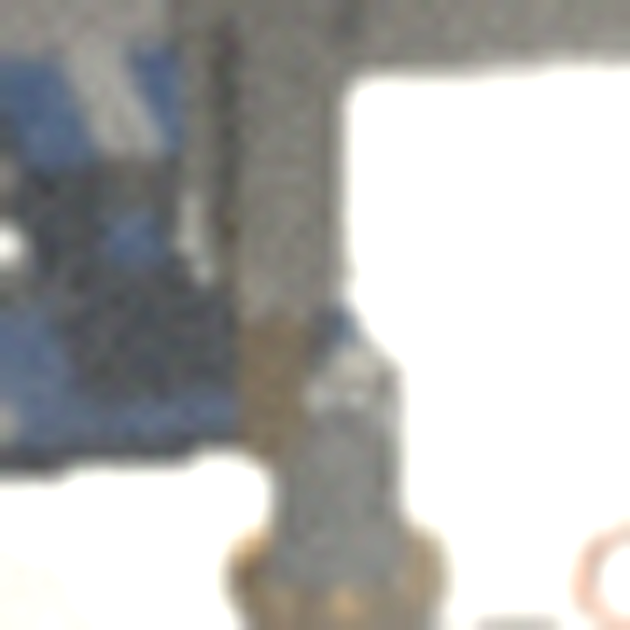

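Emit:
{"name": "carry_out", "arguments": {
  "plan": [
    {"tx": 0, "ty": 1.2, "tz": 0, "spin": 0, "hand": 1},
    {"tx": 0, "ty": 1.2, "tz": 0, "spin": 0, "hand": 1},
    {"tx": 0, "ty": 1.2, "tz": 0, "spin": 0, "hand": 1}
  ]
}}

```text
time_s: 7.8
tcp_pos: [539.0, 39.8, 133.4]
tool_rot: [[-0.989, 0.148, -0.0], [0.148, 0.989, -0.0], [0.0, -0.001, -1.0]]
contact_force: [-0.2, -1.5, -1.5]
finger_gap: 9.7
```

Emit:
{"name": "carry_out", "arguments": {
  "plan": [
    {"tx": 0, "ty": -2.4, "tz": 0, "spin": 0, "hand": 1},
    {"tx": 0, "ty": -2.4, "tz": 0, "spin": 0, "hand": 1},
    {"tx": 0, "ty": -2.4, "tz": 0, "spin": 0, "hand": 1}
  ]
}}

```text
time_s: 8.1
tcp_pos: [538.8, 38.1, 133.5]
tool_rot: [[-0.989, 0.149, 0.0], [0.149, 0.989, 0.001], [-0.0, 0.001, -1.0]]
contact_force: [0.2, 2.1, -2.5]
finger_gap: 9.3
```

```bash
python3 go.py 539 38.8 133 81.5
```

```text
t 8.1 P [538.8  38.1 133.5] yaw 81.45 F [ 0.2  2.1 -2.5] T [ 0.46 -0.05 -0.01] gap 9.3 j [-0.14  0.31  1.68  0.    1.15 -1.56]
shift [-0.1  0.7  0.5] spin -0.1 dist 1.0
```

Emit:
{"name": "carry_out", "arguments": {
  "plan": [
    {"tx": 0, "ty": 1.2, "tz": 0, "spin": 0, "hand": 1},
    {"tx": -1.5, "ty": 1.2, "tz": 0, "spin": 0, "hand": 1},
    {"tx": -2, "ty": 1.2, "tz": 0, "spin": 0, "hand": 1},
    {"tx": -2, "ty": 1.2, "tz": 0, "spin": 0, "hand": 1},
    {"tx": -2, "ty": 1.2, "tz": 0, "spin": 0, "hand": 1}
  ]
}}

```text
time_s: 8.6
tcp_pos: [539.9, 38.7, 133.3]
tool_rot: [[-0.989, 0.148, -0.002], [0.148, 0.989, 0.0], [0.002, -0.0, -1.0]]
contact_force: [-4.8, 1.7, 3.2]
finger_gap: 9.6
```

```bash
python3 go.py 539 38.8 133 81.5
```

```text
t 8.6 P [539.9  38.7 133.3] yaw 81.46 F [-4.8  1.7  3.2] T [0.2  1.15 0.01] gap 9.6 j [-0.13  0.32  1.68 -0.    1.15 -1.56]
shift [ 0.9 -0.   0.3] spin -0.0 dist 1.0
```

Emit:
{"name": "carry_out", "arguments": {
  "plan": [
    {"tx": 1.6, "ty": 0, "tz": 0, "spin": 0, "hand": 1},
    {"tx": 1.6, "ty": 0, "tz": 2, "spin": 0, "hand": 1},
    {"tx": 1.6, "ty": 0, "tz": 4, "spin": 0, "hand": 1},
    {"tx": 1.6, "ty": 0, "tz": 6, "spin": 0, "hand": 1},
    {"tx": 1.6, "ty": 0, "tz": 8, "spin": 0, "hand": 1}
  ]
}}

```text
time_s: 9.1
tcp_pos: [539.3, 38.7, 125.2]
tool_rot: [[-0.989, 0.149, -0.0], [0.149, 0.989, -0.0], [0.0, -0.0, -1.0]]
contact_force: [-2.6, -0.0, 1.0]
finger_gap: 9.7
```

Emit:
{"name": "carry_out", "arguments": {
  "plan": [
    {"tx": 0, "ty": 0, "tz": 2, "spin": 0, "hand": 1},
    {"tx": 0, "ty": 0, "tz": 4, "spin": 0, "hand": 1},
    {"tx": 0, "ty": 0, "tz": 6, "spin": 0, "hand": 1},
    {"tx": 0, "ty": 0, "tz": 8, "spin": 0, "hand": 1}
  ]
}}

```text
time_s: 9.5
tcp_pos: [539.3, 38.8, 117.3]
tool_rot: [[-0.989, 0.149, -0.0], [0.149, 0.989, 0.0], [0.0, 0.0, -1.0]]
contact_force: [-2.3, 0.8, 1.9]
finger_gap: 9.4
```

Emit:
{"name": "carry_out", "arguments": {
  "plan": [
    {"tx": 0.5, "ty": 0, "tz": 0, "spin": 0, "hand": 1},
    {"tx": 0.5, "ty": 0, "tz": 2, "spin": 0, "hand": 1},
    {"tx": 0.5, "ty": 0, "tz": 4, "spin": 0, "hand": 1},
    {"tx": 0.5, "ty": 0, "tz": 6, "spin": 0, "hand": 1},
    {"tx": 0.5, "ty": 0, "tz": 6, "spin": 0, "hand": 1}
  ]
}}

```text
time_s: 10.0
tcp_pos: [539.1, 38.8, 111.2]
tool_rot: [[-0.989, 0.149, 0.001], [0.149, 0.989, -0.0], [-0.001, 0.0, -1.0]]
contact_force: [-0.1, -0.3, -1.1]
finger_gap: 9.6
```

```bash
python3 - <<'E'
from h import *
p,d=r.camera("scene"); cv2.imwrite("pics/s9.png",p); crop(p,230,125,45,45,14,"pics/s9c.png")
E
python3 go.py 539 38.8 103 81.5
```

```text
t 10.05 P [539.1  38.8 111.3] yaw 81.46 F [-0.2  0.  -1. ] T [-0.    0.13  0.01] gap 9.5 j [-0.13  0.34  1.71 -0.    1.1  -1.56]
shift [ 0.1 -0.   8.3] spin -0.0 dist 8.0
```

View pics/s9c.png

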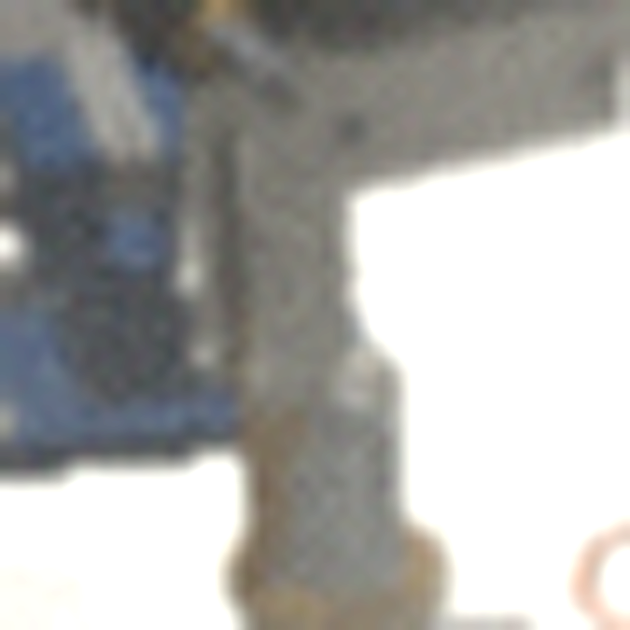

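Emit:
{"name": "carry_out", "arguments": {
  "plan": [
    {"tx": 0, "ty": 0, "tz": 1.5, "spin": 0, "hand": 1},
    {"tx": 0, "ty": 0, "tz": 3, "spin": 0, "hand": 1},
    {"tx": 0, "ty": 0, "tz": 4, "spin": 0, "hand": 1},
    {"tx": 0, "ty": 0, "tz": 5, "spin": 0, "hand": 1}
  ]
}}

```text
time_s: 10.45
tcp_pos: [539.0, 38.8, 106.4]
tool_rot: [[-0.989, 0.149, 0.0], [0.149, 0.989, -0.0], [-0.001, -0.0, -1.0]]
contact_force: [0.2, -0.2, -0.5]
finger_gap: 9.7
```

Emit:
{"name": "carry_out", "arguments": {
  "plan": [
    {"tx": 0, "ty": 0, "tz": 1, "spin": 0, "hand": 1},
    {"tx": 0, "ty": 0, "tz": 2, "spin": 0, "hand": 1},
    {"tx": 0, "ty": 0, "tz": 3, "spin": 0, "hand": 1},
    {"tx": 0, "ty": 0, "tz": 3, "spin": 0, "hand": 1}
  ]
}}

```text
time_s: 10.85
tcp_pos: [538.8, 38.9, 103.3]
tool_rot: [[-0.989, 0.148, -0.0], [0.148, 0.989, 0.0], [0.0, -0.0, -1.0]]
contact_force: [0.0, 0.4, -0.6]
finger_gap: 10.0
```

Emit:
{"name": "carry_out", "arguments": {
  "plan": [
    {"tx": 0, "ty": 0, "tz": 0.8, "spin": 0, "hand": 0.895},
    {"tx": 0, "ty": 0, "tz": 0.8, "spin": 0, "hand": 0.885},
    {"tx": 0, "ty": 0, "tz": 0.8, "spin": 0, "hand": 0.87},
    {"tx": 0, "ty": 0, "tz": 0.8, "spin": 0, "hand": 0.83},
    {"tx": 0, "ty": 0, "tz": 0.8, "spin": 0, "hand": 0.75}
  ]
}}

```text
time_s: 11.35
tcp_pos: [538.9, 38.9, 102.8]
tool_rot: [[-0.989, 0.148, 0.0], [0.148, 0.989, -0.0], [-0.0, -0.0, -1.0]]
contact_force: [0.1, -0.0, 0.8]
finger_gap: 19.5
```

```bash
python3 - <<'E'
from h import *
p,d=r.camera("scene"); cv2.imwrite("pics/s10.png",p); crop(p,230,125,45,45,14,"pics/s10c.png")
E
python3 go.py 539 38.8 103 81.5
```

```text
t 11.4 P [538.9  38.9 102.7] yaw 81.46 F [-1.1 -0.5 -0.9] T [-0.    0.02  0.02] gap 21.9 j [-0.13  0.35  1.72  0.    1.08 -1.56]
shift [-0.1 -0.  -0.3] spin -0.0 dist 0.0
```

View pics/s10c.png

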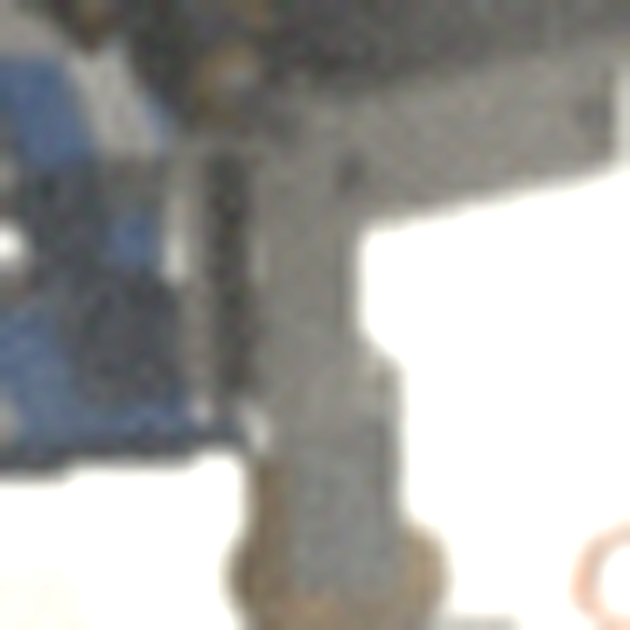

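Emit:
{"name": "carry_out", "arguments": {
  "plan": [
    {"tx": 0, "ty": 0, "tz": -20, "spin": 0, "hand": 0.6},
    {"tx": 0, "ty": 0, "tz": -60, "spin": 0, "hand": 0.2},
    {"tx": 20, "ty": -50, "tz": -60, "spin": 0, "hand": 0},
    {"tx": 30, "ty": -100, "tz": -60, "spin": 0, "hand": 0},
    {"tx": 40, "ty": -150, "tz": -60, "spin": 0, "hand": 0}
  ]
}}

```text
time_s: 11.9
tcp_pos: [478.4, -99.0, 163.3]
tool_rot: [[-0.989, 0.146, 0.001], [0.146, 0.989, -0.001], [-0.001, -0.0, -1.0]]
contact_force: [1.1, -0.8, 0.1]
finger_gap: 58.8
```

```bash
python3 - <<'E'
from h import *
p,d=r.camera("scene"); cv2.imwrite("pics/s11.png",p); crop(p,225,130,60,55,12,"pics/s11c.png")
p,d=r.camera("top"); cv2.imwrite("pics/t11.png",p); crop(p,150,145,60,65,9,"pics/t11c.png")
E
python3 go.py 453 -205.3 100 81.5
```

```text
t 12.0 P [ 477.5 -103.2  163. ] yaw 81.12 F [0.3 0.4 0.5] T [-0.03 -0.01  0.02] gap 66.6 j [-0.44  0.2   1.76 -0.    1.18 -1.85]
shift [   8.5 -104.5   63.3] spin -0.4 dist 122.0
```

View pics/s11c.png

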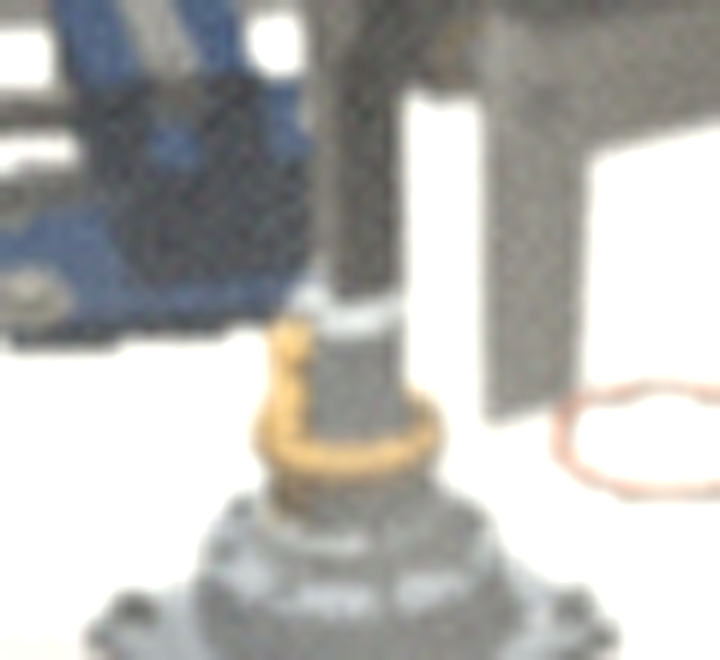

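View pics/t11c.png

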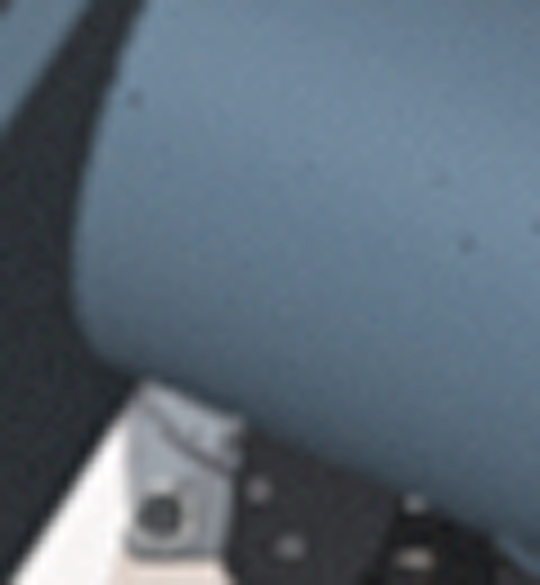

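Emit:
{"name": "carry_out", "arguments": {
  "plan": [
    {"tx": 8.5, "ty": -50, "tz": 20, "spin": 0, "hand": 0},
    {"tx": 8.5, "ty": -101, "tz": 50, "spin": 0, "hand": 0},
    {"tx": 8.5, "ty": -101, "tz": 80, "spin": 0, "hand": 0},
    {"tx": 8.5, "ty": -101, "tz": 90, "spin": 0, "hand": 0},
    {"tx": 8.5, "ty": -101, "tz": 90, "spin": 0, "hand": 0}
  ]
}}

```text
time_s: 12.5
tcp_pos: [454.5, -195.1, 71.3]
tool_rot: [[-0.989, 0.149, -0.003], [0.149, 0.989, 0.003], [0.004, 0.003, -1.0]]
contact_force: [0.2, 0.2, 0.4]
finger_gap: 92.5
```

Emit:
{"name": "carry_out", "arguments": {
  "plan": [
    {"tx": 0, "ty": 0, "tz": 0, "spin": 0, "hand": 0},
    {"tx": 0, "ty": 0, "tz": 0, "spin": 0, "hand": 0}
  ]
}}

```text
time_s: 12.7
tcp_pos: [456.8, -196.1, 74.2]
tool_rot: [[-0.989, 0.147, 0.002], [0.147, 0.989, -0.001], [-0.002, -0.001, -1.0]]
contact_force: [-0.8, 0.1, 0.0]
finger_gap: 93.1
```

```bash
python3 go.py 453 -205.3 60 81.5;python3 - <<'E'
from h import *
p,d=r.camera("scene"); cv2.imwrite("pics/s12.png",p); crop(p,235,165,100,80,8,"pics/s12c.png")
p,d=r.camera("top"); cv2.imwrite("pics/t12.png",p); crop(p,255,185,80,75,8,"pics/t12c.png")
t=cv2.imread("pics/t12.png");
crop(p,150,145,60,65,9,"pics/t12u.png")
E
python3 go.py 453 -205.3 60 81.5
```

```text
t 12.7 P [ 456.8 -196.1   74.2] yaw 81.56 F [-0.8  0.1  0. ] T [0.05 0.01 0.01] gap 93.1 j [-0.63  0.31  1.85  0.    0.97 -2.05]
shift [ 2.5 -9.6 14.2] spin 0.1 dist 17.0
t 12.8 P [ 456.6 -196.3   74.1] yaw 81.55 F [-0.1 -0.3 -0. ] T [-0.04 -0.05 -0.04] gap 92.8 j [-0.63  0.31  1.85  0.    0.97 -2.05]
shift [ 2.3 -9.4 14.1] spin 0.0 dist 17.0
```

View pics/s12c.png

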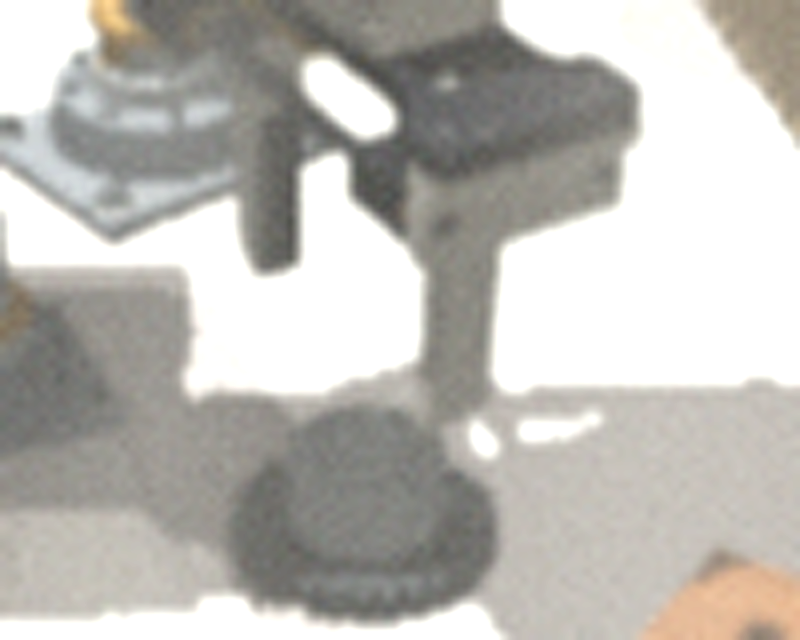

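View pics/t12c.png

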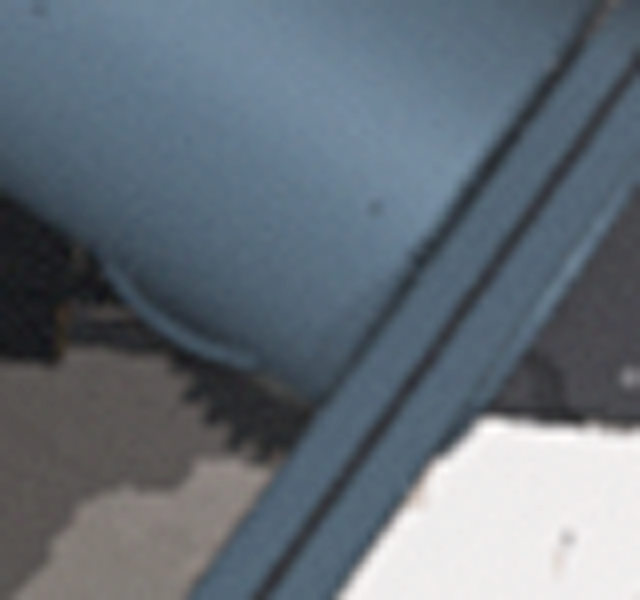

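View pics/t12u.png

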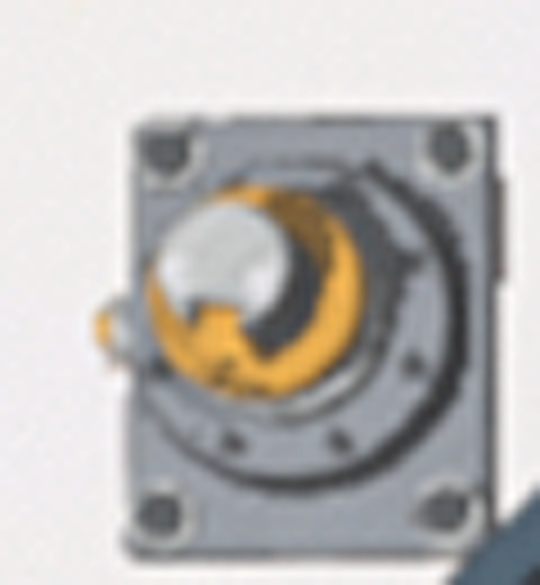

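```bash
python3 - <<'E'
from h import *
np.set_printoptions(precision=2,suppress=True,linewidth=200)
t=cv2.imread("pics/top0.png");G=np.array([453.0,-205.2])
for u,v in ((292.97,231),(292.97,232),(292.97,232.8)):
    p=onz("top",u,v,40)[:2]-G; print("kw",p,np.degrees(np.arctan2(p[1],p[0])),np.hypot(*p))
g=cv2.cvtColor(t,cv2.COLOR_BGR2GRAY).astype(np.float32)
# polar profile at radii 18..20.5: edges in angle
for rad in (17,18,19,20):
    a=np.radians(np.arange(130,205,1.)); uv=np.array([proj("top",[*(G+rad*np.array([np.cos(x),np.sin(x)])),40]) for x in a],np.float32)
    p=cv2.remap(g,uv[:,0].reshape(1,-1),uv[:,1].reshape(1,-1),cv2.INTER_CUBIC)[0]
    b=np.degrees(a)[p<95]; print(rad,b.min(),b.max(),(b.min()+b.max())/2,"expected half",np.degrees(np.arcsin(5.6/rad)))
# same on shaft slot with key in (t12) : shaft top plane radius 9.5..13
t2=cv2.cvtColor(cv2.imread("pics/t12.png"),cv2.COLOR_BGR2HSV)
for S in ([553.8,36.6],[553.3,36.6]):
  for rad in (11,12,13,14):
    a=np.radians(np.arange(120,230,1.)); uv=np.array([proj("top",[S[0]+rad*np.cos(x),S[1]+rad*np.sin(x),100]) for x in a],np.float32)
    p=cv2.remap(t2[...,1].astype(np.float32),uv[:,0].reshape(1,-1),uv[:,1].reshape(1,-1),cv2.INTER_CUBIC)[0]
    b=np.degrees(a)[p>90]; print("slot",S,rad,b.min(),b.max(),(b.min()+b.max())/2,"exp",np.degrees(np.arcsin(5.6/rad)))
E
```

```text
kw [-17.61   3.65] 168.29867215349242 17.981062450745206
kw [-19.72   3.71] 169.3542946796374 20.070036384106984
kw [-21.42   3.76] 170.05229910172235 21.7445309667347
17 146.0 194.0 170.0 expected half 19.23307590204491
18 149.0 189.0 169.0 expected half 18.12620396055673
19 149.0 187.0 168.0 expected half 17.14175794808324
20 150.0 186.0 168.0 expected half 16.260204708311957
slot [553.8, 36.6] 11 156.0 197.0 176.5 exp 30.603294608206973
slot [553.8, 36.6] 12 155.0 198.0 176.5 exp 27.818139284653927
slot [553.8, 36.6] 13 157.0 197.0 177.0 exp 25.51638736623916
slot [553.8, 36.6] 14 156.0 197.0 176.5 exp 23.578178478201828
slot [553.3, 36.6] 11 154.0 199.0 176.5 exp 30.603294608206973
slot [553.3, 36.6] 12 155.0 198.0 176.5 exp 27.818139284653927
slot [553.3, 36.6] 13 156.0 198.0 177.0 exp 25.51638736623916
slot [553.3, 36.6] 14 155.0 197.0 176.0 exp 23.578178478201828
```

```bash
python3 - <<'E'
from h import *
np.set_printoptions(precision=2,suppress=True,linewidth=200)
C=[553.8,36.6]
for f in ("top0","t12"):
    t=cv2.imread(f"pics/{f}.png")
    print(f,circ("top",t,C,100,15,-1,span=3.5,excl=lambda a:np.cos(a-np.radians(172))>0.6))
    print(f,"collar",circ("top",t,C,68.5,25,-1,span=3.5,excl=lambda a:abs(np.cos(a))<-1 or np.cos(a-np.radians(40))>0.2))
t=cv2.imread("pics/t12.png")
crop(t,160,160,36,36,20,"pics/t12k.png")
# key top region by hue/sat brightness
h=cv2.cvtColor(t,cv2.COLOR_BGR2HSV)
print(h[176:190,166:184,1]);print(h[176:190,166:184,2])
print([proj("top",[539+12*0,38.85,96]),proj("top",[533.07,39.7,96]),proj("top",[539-6*.0+0.745,38.85+4.95,96]),proj("top",[539-.745,38.85-4.95,96])])
E
```

```text
top0 (array([553.19,  36.46]), np.float64(0.8654805036887119), 50, array([553.85,  36.39,  14.34]))
top0 collar (array([554.62,  37.03]), np.float64(0.5839583105151824), 30, array([555.04,  37.39,  25.47]))
t12 (array([552.94,  36.2 ]), np.float64(0.9706819798800531), 50, array([553.68,  36.08,  14.27]))
t12 collar (array([554.82,  37.15]), np.float64(0.8939629887898666), 33, array([555.27,  37.5 ,  25.47]))
[[ 74  69   6   7   4   2   4   4   4   6   6   2   3   7   2   3   5  16]
 [ 88 132  36   5   5   4   4   6  10   6   6   4   5   3   2   3   5  16]
 [ 73 154  77   4  11  11  27  35  32  24   2   8   4   4   3   0   5  11]
 [ 53 146 134  56   7   0 129 153 149 142  72   4   4   5   0   0   5  21]
 [ 32 133 164 131  80  60 147 170 172 169 103   7  11   8  10  10  10  21]
 [  8 116 165 164 147 139 153 164 168 170 126  13  20  10  19  14  20  53]
 [ 23  77 150 162 159 159 162 165 166 167 160 121  35  10  19  14  49 129]
 [ 25  14 120 163 163 158 164 163 167 166 167 162 121  51  28  94 134 162]
 [ 24  22  94 152 166 165 162 165 160 159 164 166 149 119 137 151 168 165]
 [ 22  17  54
[... 814 characters left out ...]
[100 109 133 134 128 136 151 156 158 160 140  93  59  50  53  54  62 103]
 [102  93 127 142 133 139 151 156 159 164 159 123  74  55  54  81 112 142]
 [ 95  81 106 139 144 141 143 147 142 136 149 140 101  77  91 128 147 156]
 [ 81  59  71 114 142 143 132 127 113 105 136 155 137 122 135 152 155 156]
 [ 76  64  60  83 115 127 127 112  98 111 134 148 151 153 156 160 153 149]
 [ 88  87  84  88  90 102 111  99  87 101 115 119 125 133 146 148 135 116]
 [ 98 109 106  97  94  95  95 101 110 113 101  98  89  98 117 115  99  87]
 [ 92 104 112 107  98  94  96  99 102 102  98 100  98  97  93  89  92 107]]
[array([173.47, 181.42]), array([173.06, 184.3 ]), array([171.05, 181.13]), array([175.9 , 181.71])]
```

View pics/t12k.png

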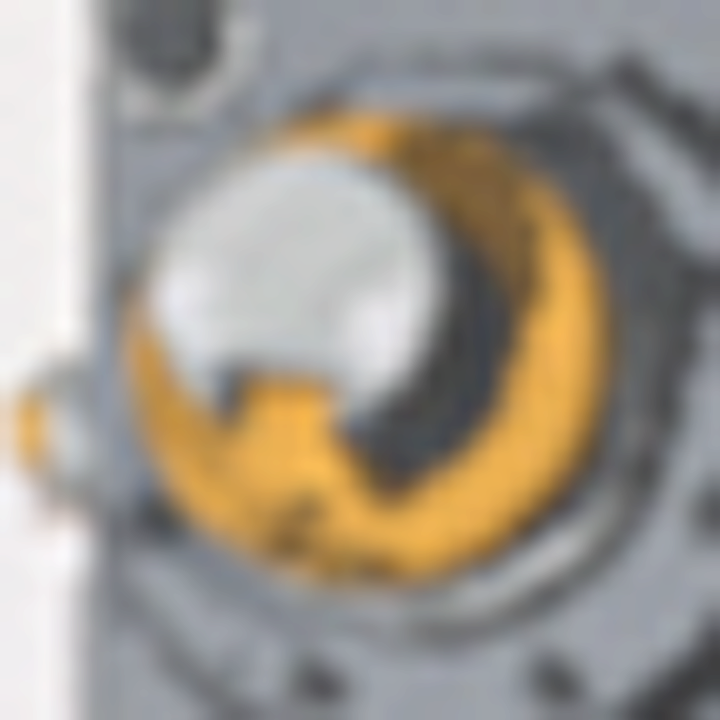

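Emit:
{"name": "carry_out", "arguments": {
  "plan": [
    {"tx": 2.3, "ty": -9.4, "tz": 10, "spin": 0, "hand": 0},
    {"tx": 2.3, "ty": -9.4, "tz": 40, "spin": 0, "hand": 0.1},
    {"tx": 2.3, "ty": -9.4, "tz": 54, "spin": 0, "hand": 0.15},
    {"tx": 2.3, "ty": -9.4, "tz": 54, "spin": 0, "hand": 0.2},
    {"tx": 2.3, "ty": -9.4, "tz": 54, "spin": 0, "hand": 0.3}
  ]
}}

```text
time_s: 13.3
tcp_pos: [451.8, -205.9, 18.7]
tool_rot: [[-0.989, 0.149, -0.0], [0.149, 0.989, 0.0], [0.0, 0.0, -1.0]]
contact_force: [0.8, 0.3, 0.4]
finger_gap: 70.7
```

Emit:
{"name": "carry_out", "arguments": {
  "plan": [
    {"tx": 0, "ty": 0, "tz": 0, "spin": 0, "hand": 0.35},
    {"tx": 0, "ty": 0, "tz": 0, "spin": 0, "hand": 0.35}
  ]
}}

```text
time_s: 13.5
tcp_pos: [452.5, -206.2, 19.6]
tool_rot: [[-0.989, 0.148, 0.002], [0.148, 0.989, -0.001], [-0.002, -0.001, -1.0]]
contact_force: [0.2, -1.0, -0.8]
finger_gap: 61.1
```

```bash
python3 - <<'E'
from h import *
p,d=r.camera("scene"); cv2.imwrite("pics/s13.png",p); crop(p,250,185,70,65,10,"pics/s13c.png")
E
python3 go.py 453 -205.3 17.5 81.5
```

```text
t 13.55 P [ 452.4 -206.1   19.5] yaw 81.46 F [-0.4  0.3  0.6] T [ 0.   -0.04  0.01] gap 60.3 j [-0.65  0.4   1.9  -0.    0.84 -2.07]
shift [-0.4  0.9  2. ] spin -0.0 dist 2.0
```

View pics/s13c.png

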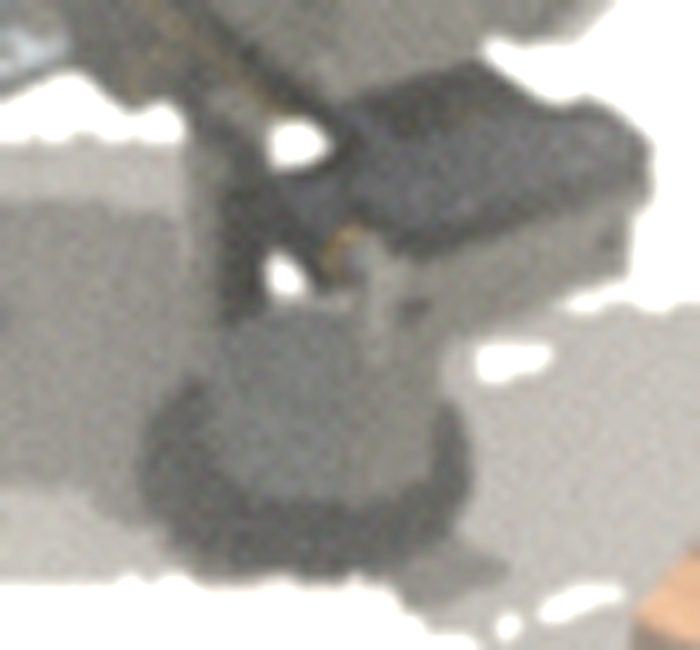

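Close on the boss (tx −0.4, ty +0.9, down 2 mm).

Emit:
{"name": "carry_out", "arguments": {
  "plan": [
    {"tx": -0.4, "ty": 0.9, "tz": 1.5, "spin": 0, "hand": 0.37},
    {"tx": -0.4, "ty": 0.9, "tz": 1.5, "spin": 0, "hand": 0.4},
    {"tx": -0.4, "ty": 0.9, "tz": 1.5, "spin": 0, "hand": 0.42},
    {"tx": -0.4, "ty": 0.9, "tz": 1.5, "spin": 0, "hand": 0.44},
    {"tx": -0.4, "ty": 0.9, "tz": 1.5, "spin": 0, "hand": 0.5}
  ]
}}

```text
time_s: 14.05
tcp_pos: [452.5, -205.0, 17.2]
tool_rot: [[-0.989, 0.149, 0.0], [0.149, 0.989, -0.0], [-0.0, -0.0, -1.0]]
contact_force: [0.4, -0.4, 0.7]
finger_gap: 50.8
```

Emit:
{"name": "carry_out", "arguments": {
  "plan": [
    {"tx": 0, "ty": 0, "tz": 0, "spin": 0, "hand": 1},
    {"tx": 0, "ty": 0, "tz": 0, "spin": 0, "hand": 1},
    {"tx": 0, "ty": 0, "tz": 0, "spin": 0, "hand": 1}
  ]
}}

```text
time_s: 14.35
tcp_pos: [452.5, -205.0, 17.3]
tool_rot: [[-0.989, 0.148, 0.0], [0.148, 0.989, -0.0], [-0.0, -0.0, -1.0]]
contact_force: [0.1, -0.2, 0.4]
finger_gap: 51.2
```

```bash
python3 go.py 453 -205.3 17.5 81.5
```

```text
t 14.35 P [ 452.5 -205.    17.3] yaw 81.46 F [ 0.1 -0.2  0.4] T [-0.12  0.    0.  ] gap 51.2 j [-0.65  0.4   1.9  -0.    0.84 -2.07]
shift [-0.5 -0.3 -0.2] spin -0.0 dist 1.0
```

Emit:
{"name": "carry_out", "arguments": {
  "plan": [
    {"tx": 0, "ty": 0, "tz": -20, "spin": 0, "hand": 1},
    {"tx": 0, "ty": 0, "tz": -60, "spin": 0, "hand": 1},
    {"tx": 0, "ty": 0, "tz": -105, "spin": 0, "hand": 1},
    {"tx": 0, "ty": 0, "tz": -135, "spin": 0, "hand": 1},
    {"tx": 0, "ty": 0, "tz": -135, "spin": 0, "hand": 1}
  ]
}}

```text
time_s: 14.85
tcp_pos: [454.5, -206.2, 156.0]
tool_rot: [[-0.989, 0.148, 0.006], [0.148, 0.989, -0.005], [-0.007, -0.004, -1.0]]
contact_force: [0.6, -1.1, -3.3]
finger_gap: 51.3
```

Emit:
{"name": "carry_out", "arguments": {
  "plan": [
    {"tx": -10, "ty": 40, "tz": 0, "spin": -1, "hand": 1},
    {"tx": -20, "ty": 80, "tz": 0, "spin": -3, "hand": 1},
    {"tx": -30, "ty": 120, "tz": 0, "spin": -3, "hand": 1},
    {"tx": -40, "ty": 160, "tz": 0, "spin": -3, "hand": 1},
    {"tx": -50, "ty": 190, "tz": 0, "spin": -3, "hand": 1}
  ]
}}

```text
time_s: 15.35
tcp_pos: [528.8, -21.6, 149.5]
tool_rot: [[-0.995, 0.096, -0.004], [0.096, 0.995, 0.002], [0.004, 0.001, -1.0]]
contact_force: [1.0, -0.1, -3.9]
finger_gap: 51.2
```

```bash
python3 go.py 553.3 36.65 150 84.5
```

```text
t 15.35 P [528.8 -21.6 149.5] yaw 84.5 F [ 1.  -0.1 -3.9] T [-0.05 -0.08  0.02] gap 51.2 j [-0.25  0.28  1.68  0.    1.18 -1.73]
shift [-18.8  60.3  -0.5] spin 0.0 dist 63.0
```

Emit:
{"name": "carry_out", "arguments": {
  "plan": [
    {"tx": -6, "ty": 25, "tz": 0, "spin": 0, "hand": 1},
    {"tx": -12, "ty": 48, "tz": 0, "spin": 0, "hand": 1},
    {"tx": -17, "ty": 63, "tz": 0, "spin": 0, "hand": 1},
    {"tx": -17, "ty": 63, "tz": 0, "spin": 0, "hand": 1},
    {"tx": -17, "ty": 63, "tz": 0, "spin": 0, "hand": 1}
  ]
}}

```text
time_s: 15.85
tcp_pos: [552.3, 36.5, 150.9]
tool_rot: [[-0.995, 0.096, -0.002], [0.096, 0.995, -0.0], [0.002, -0.001, -1.0]]
contact_force: [1.2, 0.3, -3.4]
finger_gap: 51.0
```

Emit:
{"name": "carry_out", "arguments": {
  "plan": [
    {"tx": 0, "ty": 0, "tz": 0, "spin": 0, "hand": 1},
    {"tx": 0, "ty": 0, "tz": 0, "spin": 0, "hand": 1}
  ]
}}

```text
time_s: 16.05
tcp_pos: [552.8, 35.7, 152.0]
tool_rot: [[-0.995, 0.098, -0.0], [0.098, 0.995, -0.0], [0.0, -0.0, -1.0]]
contact_force: [-0.5, -0.4, -2.9]
finger_gap: 51.1
```

```bash
python3 go.py 553.3 36.65 128 84.5;  python3 - <<'E'
from h import *
p,d=r.camera("scene"); cv2.imwrite("pics/s14.png",p); crop(p,215,110,80,75,10,"pics/s14c.png")
E
python3 go.py 553.3 36.65 128 84.5
```

```text
t 16.05 P [552.8  35.7 152. ] yaw 84.38 F [-0.5 -0.4 -2.9] T [0.04 0.01 0.01] gap 51.1 j [-0.14  0.32  1.62 -0.    1.2  -1.61]
shift [-0.4  1.  24. ] spin -0.1 dist 24.0
t 16.1 P [552.9  35.8 152.1] yaw 84.38 F [ 0.9 -0.1 -4.3] T [ 0.02 -0.02  0.02] gap 50.9 j [-0.14  0.32  1.62 -0.    1.2  -1.61]
shift [-0.3  0.9 24.1] spin -0.1 dist 24.0
```

View pics/s14c.png

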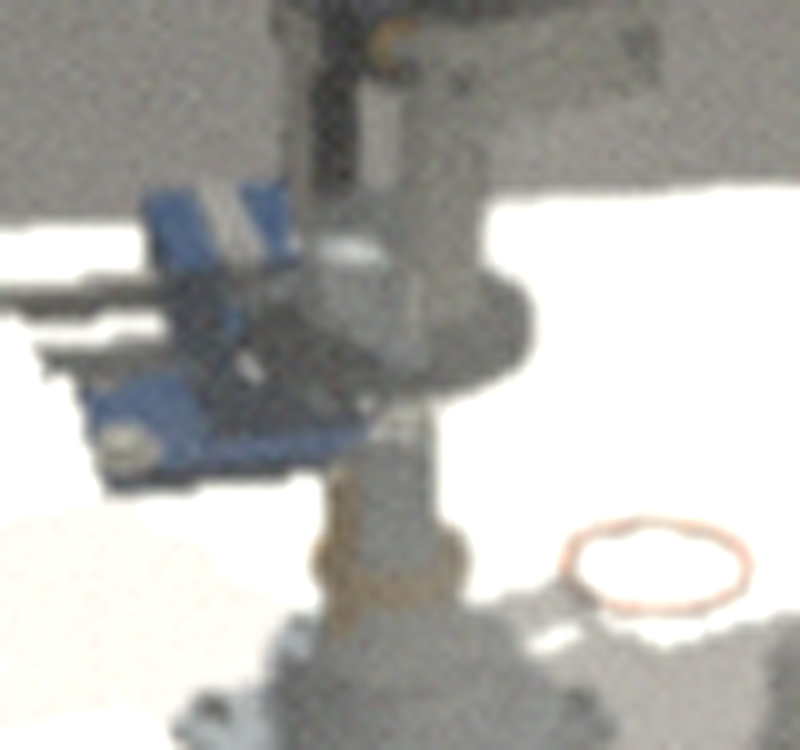

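Emit:
{"name": "carry_out", "arguments": {
  "plan": [
    {"tx": -0.3, "ty": 0.9, "tz": 8, "spin": 0, "hand": 1},
    {"tx": -0.3, "ty": 0.9, "tz": 18, "spin": 0, "hand": 1},
    {"tx": -0.3, "ty": 0.9, "tz": 26, "spin": 0, "hand": 1},
    {"tx": -0.3, "ty": 0.9, "tz": 30, "spin": 0, "hand": 1},
    {"tx": -0.3, "ty": 0.9, "tz": 30, "spin": 0, "hand": 1}
  ]
}}

```text
time_s: 16.6
tcp_pos: [552.8, 37.7, 121.0]
tool_rot: [[-0.995, 0.097, -0.002], [0.097, 0.995, 0.0], [0.002, 0.0, -1.0]]
contact_force: [-0.6, 0.5, -3.6]
finger_gap: 51.1
```

Emit:
{"name": "carry_out", "arguments": {
  "plan": [
    {"tx": 0, "ty": 0, "tz": 0, "spin": 0, "hand": 1},
    {"tx": 0, "ty": 0, "tz": 0, "spin": 0, "hand": 1}
  ]
}}

```text
time_s: 16.8
tcp_pos: [553.8, 37.6, 122.5]
tool_rot: [[-0.995, 0.096, 0.001], [0.096, 0.995, -0.0], [-0.001, -0.0, -1.0]]
contact_force: [-0.3, -0.3, -3.2]
finger_gap: 51.2
```

```bash
python3 go.py 553.3 36.65 118 84.5;  python3 - <<'E'
from h import *
p,d=r.camera("scene"); cv2.imwrite("pics/s15.png",p); crop(p,215,110,80,75,10,"pics/s15c.png")
E
```

```text
t 16.8 P [553.8  37.6 122.5] yaw 84.46 F [-0.3 -0.3 -3.2] T [ 0.02 -0.   -0.05] gap 51.2 j [-0.13  0.35  1.66 -0.    1.13 -1.61]
shift [ 0.4 -1.   4.5] spin -0.0 dist 5.0
```

View pics/s15c.png

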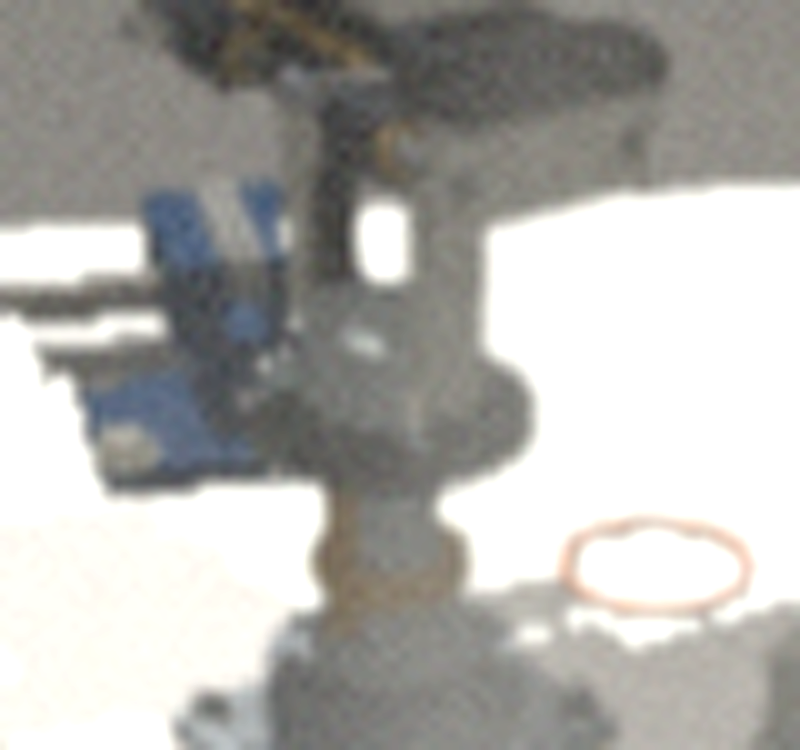

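```bash
python3 - <<'E'
from h import *
np.set_printoptions(linewidth=220)
s=cv2.imread("pics/s15.png");s0=cv2.imread("pics/scene0.png")
g=cv2.cvtColor(s,cv2.COLOR_BGR2GRAY)
for v in (138,142,144,148,149,150,151,152,153,154,155,156,157,158,159,160): print(v,g[v,236:272])
E
```

```text
138 [ 46  55  61  67  62  65  49  60  75  75  62  63  61  66  70  85 110 118 117 101  88  87  88  86  87  89  94 134 176 185 185 185 187 183 185 184]
142 [ 55  63  67  68  67  63  53  73 101  85  72  77  74  84  90  86  83  82  79  82  87  89  91  94  93  91 104 144 180 185 185 186 185 186 186 187]
144 [ 54  57  57  51  62  55  59  76  62  72  78  78  82  92 114 124 125  98  81  85  84  90  91  89  93  94 105 141 176 184 187 188 187 185 184 187]
148 [ 53  54  60  61  66  73  75  78  73  73  77  78  79  80  80  79  87  85  85  87  89  92  93  90  96  92  94  86  86  82  92 127 168 187 188 189]
149 [ 56  54  66  80  76  76  64  58  62  73  81  79  76  85  78  82  81  87  89  94  96  94  88  95  91  93  94  85  85  83  85 103 149 182 188 187]
150 [ 52  56  64  80  70  61  61  59  58  68  72  77  76  81  79  83  87  82  86  92 101  92  90  95  93  90  86  81  79  81  86  95 141 179 189 186]
151 [ 59  55  59  63  60  58  59  54  61  60  61  74  79  81  76  81  86  85  86  93  99  90  86  85  90  88  86  75  88  85  83  98 142 181 189 186]
152 [ 62  57  57  57  60  61  57  57  59  62  63  
[... 599 characters left out ...]
 59  61  66  64  62  66  72  70  73  78  79  78  80  80  84  85  94 104 137 157 179 188 191 186 187]
157 [ 75  67  72  71  71  81 100  87  88  78  76  69  59  64  67  69  65  67  68  74  76  77  77  86  96  98 113 132 146 174 183 188 186 187 188 189]
158 [133 135 134 131 134 135 138 142 146 137 129  88  62  67  69  68  70  73  75  73  75  79  84 110 132 142 158 176 182 188 188 187 190 186 189 189]
159 [185 186 185 186 184 186 184 185 184 186 176 118  74  72  72  74  75  71  78  76  81  81 100 147 166 179 181 187 190 187 187 187 187 188 188 188]
160 [193 193 194 193 194 193 193 193 195 194 186 130  78  74  76  82  81  84  87  91  90  86 120 175 186 189 188 189 186 188 185 188 189 187 189 189]
```

Emit:
{"name": "carry_out", "arguments": {
  "plan": [
    {"tx": 0.4, "ty": -0.8, "tz": 1, "spin": 0, "hand": 1},
    {"tx": 0.4, "ty": -0.8, "tz": 2, "spin": 0, "hand": 1},
    {"tx": 0.4, "ty": -0.8, "tz": 3, "spin": 0, "hand": 1},
    {"tx": 0.4, "ty": -0.8, "tz": 4, "spin": 0, "hand": 1},
    {"tx": 0.4, "ty": -0.8, "tz": 4, "spin": 0, "hand": 1}
  ]
}}

```text
time_s: 17.35
tcp_pos: [552.9, 36.8, 118.0]
tool_rot: [[-0.995, 0.097, -0.0], [0.097, 0.995, 0.0], [0.0, 0.0, -1.0]]
contact_force: [0.3, 0.5, -3.7]
finger_gap: 51.0
```

Emit:
{"name": "carry_out", "arguments": {
  "plan": [
    {"tx": 0, "ty": 0, "tz": 0.7, "spin": 0, "hand": 1},
    {"tx": 0, "ty": 0, "tz": 1.4, "spin": 0, "hand": 1},
    {"tx": 0, "ty": 0, "tz": 1.4, "spin": 0, "hand": 1}
  ]
}}

```text
time_s: 17.65
tcp_pos: [552.9, 36.8, 116.6]
tool_rot: [[-0.995, 0.097, -0.0], [0.097, 0.995, 0.0], [0.0, 0.0, -1.0]]
contact_force: [-0.2, -1.1, -2.5]
finger_gap: 51.5
```

```bash
python3 go.py 553.3 36.65 118 84.5
```

```text
t 17.65 P [552.9  36.8 116.6] yaw 84.46 F [-0.2 -1.1 -2.5] T [-0.03 -0.06 -0.01] gap 51.5 j [-0.13  0.35  1.67  0.    1.12 -1.61]
shift [-0.4 -0.1 -1.4] spin -0.0 dist 1.0
```

Emit:
{"name": "carry_out", "arguments": {
  "plan": [
    {"tx": 0, "ty": 0, "tz": 0.6, "spin": 0, "hand": 1},
    {"tx": 0, "ty": 0, "tz": 1.2, "spin": 0, "hand": 1}
  ]
}}

```text
time_s: 17.85
tcp_pos: [553.0, 36.8, 115.6]
tool_rot: [[-0.995, 0.097, 0.0], [0.097, 0.995, -0.0], [-0.0, -0.0, -1.0]]
contact_force: [-0.2, -0.5, -3.4]
finger_gap: 51.0
```

Emit:
{"name": "carry_out", "arguments": {
  "plan": [
    {"tx": 0, "ty": 0, "tz": 0.6, "spin": 0, "hand": 1},
    {"tx": 0, "ty": 0, "tz": 1.2, "spin": 0, "hand": 1}
  ]
}}

```text
time_s: 18.05
tcp_pos: [553.0, 36.8, 114.3]
tool_rot: [[-0.995, 0.097, -0.0], [0.097, 0.995, 0.0], [0.0, 0.0, -1.0]]
contact_force: [-0.3, 0.4, -3.6]
finger_gap: 51.0
```

```bash
python3 go.py 553.3 36.65 118 84.5
```

```text
t 18.05 P [553.   36.8 114.3] yaw 84.46 F [-0.3  0.4 -3.6] T [ 0.03  0.03 -0.02] gap 51.0 j [-0.13  0.36  1.67  0.    1.12 -1.61]
shift [-0.4 -0.1 -3.7] spin -0.0 dist 4.0
```

Emit:
{"name": "carry_out", "arguments": {
  "plan": [
    {"tx": 0, "ty": 0, "tz": 0.6, "spin": 0, "hand": 1},
    {"tx": 0, "ty": 0, "tz": 1.2, "spin": 0, "hand": 1}
  ]
}}

```text
time_s: 18.25
tcp_pos: [553.0, 36.8, 113.1]
tool_rot: [[-0.995, 0.097, -0.0], [0.097, 0.995, 0.0], [0.0, 0.0, -1.0]]
contact_force: [-0.3, 1.0, -4.3]
finger_gap: 51.2
```

Emit:
{"name": "carry_out", "arguments": {
  "plan": [
    {"tx": 0, "ty": 0, "tz": 0.6, "spin": 0, "hand": 1},
    {"tx": 0, "ty": 0, "tz": 1.2, "spin": 0, "hand": 1}
  ]
}}

```text
time_s: 18.45
tcp_pos: [553.0, 36.8, 111.9]
tool_rot: [[-0.995, 0.097, -0.0], [0.097, 0.995, -0.0], [0.0, -0.0, -1.0]]
contact_force: [0.1, -0.2, -4.0]
finger_gap: 50.9
```

Emit:
{"name": "carry_out", "arguments": {
  "plan": [
    {"tx": 0, "ty": 0, "tz": 0.6, "spin": 0, "hand": 1},
    {"tx": 0, "ty": 0, "tz": 1.2, "spin": 0, "hand": 1}
  ]
}}

```text
time_s: 18.65
tcp_pos: [553.0, 36.8, 110.7]
tool_rot: [[-0.995, 0.097, -0.0], [0.097, 0.995, -0.0], [0.0, -0.0, -1.0]]
contact_force: [0.5, -0.5, -3.1]
finger_gap: 51.0
```

```bash
python3 go.py 553.3 36.65 118 84.5
```

```text
t 18.65 P [553.   36.8 110.7] yaw 84.46 F [ 0.5 -0.5 -3.1] T [ 0.02  0.   -0.05] gap 51.0 j [-0.13  0.36  1.67 -0.    1.11 -1.61]
shift [-0.3 -0.1 -7.3] spin -0.0 dist 7.0
```

Emit:
{"name": "carry_out", "arguments": {
  "plan": [
    {"tx": 0, "ty": 0, "tz": 1, "spin": 0, "hand": 1},
    {"tx": 0, "ty": 0, "tz": 2, "spin": 0, "hand": 1},
    {"tx": 0, "ty": 0, "tz": 3, "spin": 0, "hand": 1}
  ]
}}

```text
time_s: 18.95
tcp_pos: [553.0, 36.8, 107.7]
tool_rot: [[-0.995, 0.097, -0.0], [0.097, 0.995, 0.0], [0.0, 0.0, -1.0]]
contact_force: [-0.1, 0.1, -4.0]
finger_gap: 51.0
```

Emit:
{"name": "carry_out", "arguments": {
  "plan": [
    {"tx": 0, "ty": 0, "tz": 1, "spin": 0, "hand": 1},
    {"tx": 0, "ty": 0, "tz": 2, "spin": 0, "hand": 1},
    {"tx": 0, "ty": 0, "tz": 3, "spin": 0, "hand": 1},
    {"tx": 0, "ty": 0, "tz": 4, "spin": 0, "hand": 1}
  ]
}}

```text
time_s: 19.35
tcp_pos: [553.0, 36.8, 103.7]
tool_rot: [[-0.995, 0.097, -0.0], [0.097, 0.995, -0.0], [0.0, -0.0, -1.0]]
contact_force: [-0.2, -0.0, -3.3]
finger_gap: 51.2
```

```bash
python3 - <<'E'
from h import *
p,d=r.camera("scene"); cv2.imwrite("pics/s16.png",p); crop(p,215,110,80,75,10,"pics/s16c.png")
E
python3 go.py 553.3 36.65 118 84.5
```

```text
t 19.4 P [552.9  36.8 103.5] yaw 84.46 F [-0.  -0.1 -2.6] T [ 0.07 -0.01 -0.01] gap 51.2 j [-0.13  0.37  1.68 -0.    1.09 -1.61]
shift [ -0.4  -0.1 -14.5] spin -0.0 dist 14.0
```

View pics/s16c.png

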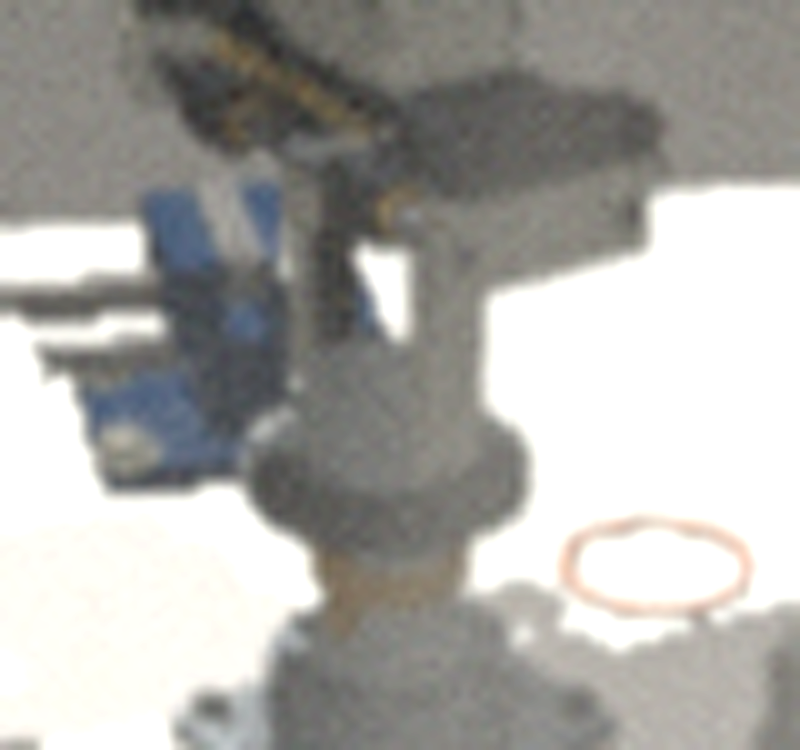

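Emit:
{"name": "carry_out", "arguments": {
  "plan": [
    {"tx": 0, "ty": 0, "tz": 1.5, "spin": 0, "hand": 1},
    {"tx": 0, "ty": 0, "tz": 3, "spin": 0, "hand": 1},
    {"tx": 0, "ty": 0, "tz": 4.5, "spin": 0, "hand": 1},
    {"tx": 0, "ty": 0, "tz": 6, "spin": 0, "hand": 1}
  ]
}}

```text
time_s: 19.8
tcp_pos: [553.0, 36.8, 97.6]
tool_rot: [[-0.995, 0.097, -0.0], [0.097, 0.995, -0.0], [0.0, -0.0, -1.0]]
contact_force: [0.0, 0.4, -4.4]
finger_gap: 50.9
```

Emit:
{"name": "carry_out", "arguments": {
  "plan": [
    {"tx": 0, "ty": 0, "tz": 1.5, "spin": 0, "hand": 1},
    {"tx": 0, "ty": 0, "tz": 3, "spin": 0, "hand": 1},
    {"tx": 0, "ty": 0, "tz": 4.5, "spin": 0, "hand": 1},
    {"tx": 0, "ty": 0, "tz": 6, "spin": 0, "hand": 1}
  ]
}}

```text
time_s: 20.2
tcp_pos: [553.0, 36.8, 91.6]
tool_rot: [[-0.995, 0.097, -0.0], [0.097, 0.995, -0.0], [0.0, -0.0, -1.0]]
contact_force: [-0.1, -0.1, -3.3]
finger_gap: 51.2
```

Emit:
{"name": "carry_out", "arguments": {
  "plan": [
    {"tx": 0, "ty": 0, "tz": 1, "spin": 0, "hand": 1},
    {"tx": 0, "ty": 0, "tz": 2, "spin": 0, "hand": 1},
    {"tx": 0, "ty": 0, "tz": 3, "spin": 0, "hand": 1}
  ]
}}

```text
time_s: 20.5
tcp_pos: [553.0, 36.8, 88.7]
tool_rot: [[-0.995, 0.097, 0.0], [0.097, 0.995, -0.0], [-0.0, -0.0, -1.0]]
contact_force: [0.4, 0.4, -4.0]
finger_gap: 50.9
```

Emit:
{"name": "carry_out", "arguments": {
  "plan": [
    {"tx": 0, "ty": 0, "tz": 1, "spin": 0, "hand": 1},
    {"tx": 0, "ty": 0, "tz": 2, "spin": 0, "hand": 1},
    {"tx": 0, "ty": 0, "tz": 3, "spin": 0, "hand": 1}
  ]
}}

```text
time_s: 20.8
tcp_pos: [553.0, 36.8, 85.7]
tool_rot: [[-0.995, 0.097, 0.0], [0.097, 0.995, -0.0], [-0.0, -0.0, -1.0]]
contact_force: [0.2, 0.4, -4.1]
finger_gap: 51.0
```

Emit:
{"name": "carry_out", "arguments": {
  "plan": [
    {"tx": 0, "ty": 0, "tz": 1, "spin": 0, "hand": 1},
    {"tx": 0, "ty": 0, "tz": 2, "spin": 0, "hand": 1},
    {"tx": 0, "ty": 0, "tz": 3, "spin": 0, "hand": 1}
  ]
}}

```text
time_s: 21.1
tcp_pos: [553.1, 36.8, 83.4]
tool_rot: [[-0.995, 0.097, 0.0], [0.097, 0.995, -0.0], [-0.0, -0.0, -1.0]]
contact_force: [-2.9, -0.9, 3.3]
finger_gap: 51.2
```

Emit:
{"name": "carry_out", "arguments": {
  "plan": [
    {"tx": 0, "ty": 0, "tz": 1, "spin": 0, "hand": 1},
    {"tx": 0, "ty": 0, "tz": 2, "spin": 0, "hand": 1},
    {"tx": 0, "ty": 0, "tz": 3, "spin": 0, "hand": 1}
  ]
}}

```text
time_s: 21.4
tcp_pos: [553.1, 36.8, 79.9]
tool_rot: [[-0.995, 0.097, 0.0], [0.097, 0.995, -0.0], [-0.0, -0.0, -1.0]]
contact_force: [-2.2, -0.0, 4.0]
finger_gap: 51.2
```

Emit:
{"name": "carry_out", "arguments": {
  "plan": [
    {"tx": 0, "ty": 0, "tz": 1, "spin": 0, "hand": 1},
    {"tx": 0, "ty": 0, "tz": 2, "spin": 0, "hand": 1},
    {"tx": 0, "ty": 0, "tz": 3, "spin": 0, "hand": 1}
  ]
}}

```text
time_s: 21.7
tcp_pos: [553.1, 36.8, 76.7]
tool_rot: [[-0.995, 0.097, 0.0], [0.097, 0.995, -0.0], [-0.0, -0.0, -1.0]]
contact_force: [-2.6, -0.3, 3.3]
finger_gap: 51.1
```

```bash
python3 go.py 553.3 36.65 71.3 84.5
```

```text
t 21.7 P [553.1  36.8  76.7] yaw 84.46 F [-2.6 -0.3  3.3] T [0.05 0.35 0.03] gap 51.1 j [-0.13  0.4   1.71  0.    1.03 -1.61]
shift [-0.2 -0.1  5.4] spin -0.0 dist 5.0
```

Emit:
{"name": "carry_out", "arguments": {
  "plan": [
    {"tx": 0, "ty": 0, "tz": 1, "spin": 0, "hand": 1},
    {"tx": 0, "ty": 0, "tz": 2, "spin": 0, "hand": 1},
    {"tx": 0, "ty": 0, "tz": 3, "spin": 0, "hand": 1}
  ]
}}

```text
time_s: 22.0
tcp_pos: [553.1, 36.8, 73.7]
tool_rot: [[-0.995, 0.097, 0.0], [0.097, 0.995, -0.0], [-0.0, -0.0, -1.0]]
contact_force: [-1.8, 0.0, 3.7]
finger_gap: 51.0
```

Emit:
{"name": "carry_out", "arguments": {
  "plan": [
    {"tx": 0, "ty": 0, "tz": 0.6, "spin": 0, "hand": 1},
    {"tx": 0, "ty": 0, "tz": 1.2, "spin": 0, "hand": 1}
  ]
}}

```text
time_s: 22.2
tcp_pos: [553.1, 36.8, 72.5]
tool_rot: [[-0.995, 0.097, 0.0], [0.097, 0.995, -0.0], [-0.0, 0.0, -1.0]]
contact_force: [-2.1, 0.4, 3.3]
finger_gap: 51.3
```

Emit:
{"name": "carry_out", "arguments": {
  "plan": [
    {"tx": 0, "ty": 0, "tz": 0.5, "spin": 0, "hand": 1},
    {"tx": 0, "ty": 0, "tz": 1, "spin": 0, "hand": 1}
  ]
}}

```text
time_s: 22.4
tcp_pos: [553.1, 36.8, 71.6]
tool_rot: [[-0.995, 0.097, 0.0], [0.097, 0.995, 0.0], [-0.0, 0.0, -1.0]]
contact_force: [-1.9, 0.4, 3.6]
finger_gap: 51.4
```

Emit:
{"name": "carry_out", "arguments": {
  "plan": [
    {"tx": 0, "ty": 0, "tz": 0.5, "spin": 0, "hand": 1},
    {"tx": 0, "ty": 0, "tz": 0.8, "spin": 0, "hand": 1}
  ]
}}

```text
time_s: 22.6
tcp_pos: [553.1, 36.8, 71.4]
tool_rot: [[-0.995, 0.096, 0.0], [0.096, 0.995, -0.0], [-0.0, -0.0, -1.0]]
contact_force: [-3.2, -0.2, 11.3]
finger_gap: 51.6
```

Emit:
{"name": "carry_out", "arguments": {
  "plan": [
    {"tx": 0, "ty": 0, "tz": 0.4, "spin": 0, "hand": 1},
    {"tx": 0, "ty": 0, "tz": 0.8, "spin": 0, "hand": 1}
  ]
}}

```text
time_s: 22.8
tcp_pos: [553.2, 36.8, 71.3]
tool_rot: [[-0.995, 0.096, 0.001], [0.096, 0.995, -0.0], [-0.001, -0.0, -1.0]]
contact_force: [-6.3, 0.5, 16.6]
finger_gap: 51.1
```

Emit:
{"name": "carry_out", "arguments": {
  "plan": [
    {"tx": 0, "ty": 0, "tz": 0, "spin": 0, "hand": 1},
    {"tx": 0, "ty": 0, "tz": -0.8, "spin": 0, "hand": 0.9},
    {"tx": 0, "ty": 0, "tz": -1, "spin": 0, "hand": 0.4},
    {"tx": 0, "ty": 0, "tz": -1, "spin": 0, "hand": 0.35},
    {"tx": 0, "ty": 0, "tz": -1, "spin": 0, "hand": 0.2}
  ]
}}

```text
time_s: 23.3
tcp_pos: [553.0, 36.8, 70.5]
tool_rot: [[-0.995, 0.097, -0.0], [0.097, 0.995, 0.0], [0.0, -0.0, -1.0]]
contact_force: [1.5, -0.4, 0.0]
finger_gap: 64.2
```

Emit:
{"name": "carry_out", "arguments": {
  "plan": [
    {"tx": 0, "ty": 0, "tz": -1, "spin": 0, "hand": 0.1},
    {"tx": 0, "ty": 0, "tz": -10, "spin": 0, "hand": 0.05},
    {"tx": 0, "ty": 0, "tz": -40, "spin": 0, "hand": 0},
    {"tx": 0, "ty": 0, "tz": -90, "spin": 0, "hand": 0},
    {"tx": 0, "ty": 0, "tz": -120, "spin": 0, "hand": 0}
  ]
}}

```text
time_s: 23.8
tcp_pos: [554.1, 36.7, 194.8]
tool_rot: [[-0.995, 0.097, 0.004], [0.097, 0.995, -0.0], [-0.004, -0.0, -1.0]]
contact_force: [0.7, -0.2, -0.2]
finger_gap: 92.7
```

Emit:
{"name": "carry_out", "arguments": {
  "plan": [
    {"tx": 30, "ty": -40, "tz": 0, "spin": 0, "hand": 0},
    {"tx": 60, "ty": -80, "tz": 0, "spin": 0, "hand": 0},
    {"tx": 90, "ty": -120, "tz": 0, "spin": 0, "hand": 0},
    {"tx": 120, "ty": -155, "tz": 0, "spin": 0, "hand": 0},
    {"tx": 140, "ty": -190, "tz": 0, "spin": 0, "hand": 0}
  ]
}}

```text
time_s: 24.3
tcp_pos: [393.3, -139.4, 191.7]
tool_rot: [[-0.995, 0.096, 0.0], [0.096, 0.995, -0.001], [-0.001, -0.0, -1.0]]
contact_force: [1.0, 0.2, -0.2]
finger_gap: 92.9
```

```bash
python3 - <<'E'
from h import *
p,d=r.camera("scene"); cv2.imwrite("pics/s17.png",p); crop(p,215,120,80,75,10,"pics/s17c.png")
p,d=r.camera("top"); cv2.imwrite("pics/t17.png",p); crop(p,145,140,80,75,9,"pics/t17c.png")
print(np.round(d[172:188:3,166:196:3]))
E
python3 go.py 400 -150 200 84.5
```

```text
[[1018. 1009. 1009. 1006. 1008. 1014. 1015. 1019. 1042. 1041.]
 [1017. 1010. 1008. 1005.    0. 1009. 1014. 1015. 1040. 1043.]
 [1014. 1009. 1007. 1005. 1009. 1017. 1013. 1013. 1040. 1037.]
 [1014. 1011. 1013. 1010. 1011. 1012. 1009. 1023. 1034. 1038.]
 [1012. 1013. 1010. 1011. 1010. 1017. 1019. 1035. 1038. 1038.]
 [   0. 1038. 1011. 1010. 1011. 1024. 1034. 1035. 1034. 1039.]]
t 24.4 P [ 393.2 -142.   191.8] yaw 84.16 F [0.8 0.8 0.7] T [ 0.01 -0.02 -0.04] gap 93.1 j [-0.61  0.04  1.87 -0.    1.23 -2.08]
shift [-7.6 -7.3 -8.2] spin -0.3 dist 13.0
```

View pics/s17c.png

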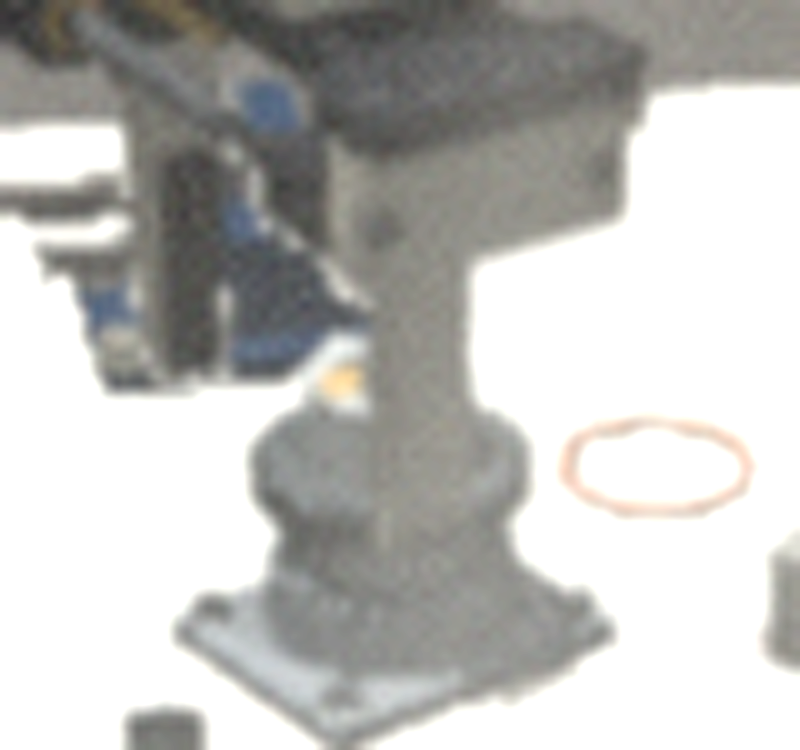

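View pics/t17c.png

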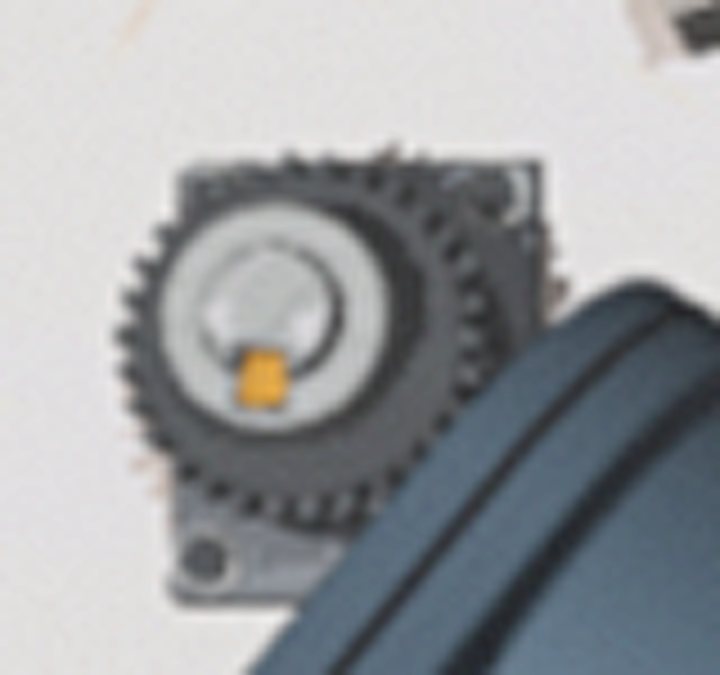

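Emit:
{"name": "carry_out", "arguments": {
  "plan": [
    {"tx": 0, "ty": 0, "tz": 0, "spin": 0, "hand": 0},
    {"tx": 0, "ty": 0, "tz": 0, "spin": 0, "hand": 0},
    {"tx": 0, "ty": 0, "tz": 0, "spin": 0, "hand": 0}
  ]
}}

```text
time_s: 24.7
tcp_pos: [396.0, -137.9, 191.1]
tool_rot: [[-0.996, 0.095, 0.0], [0.095, 0.996, 0.0], [-0.0, 0.0, -1.0]]
contact_force: [0.6, -0.0, -0.2]
finger_gap: 92.9
```

```bash
python3 - <<'E'
from plant import r
r.sign_off(); print("signed", r.get_obs()["time_s"])
E
```

```text
the job is handed in; nothing more can be done
the job is handed in; nothing more can be done
```

The job is done and handed in at about 24.7 s of the 72 s allowed. No verdict was reported.

**What I did**
- **Unit:** of the two gear units, I used the larger one at top-camera pixel (184, 182). Its foot plate measured about 112 × 93 mm, against about 88 × 78 mm for the other, so it fits the 110 × 90 mm description.
- **Key:** I gripped it across its 10 mm faces (the gap read about 9.7 mm). The slot stood at about 171.5° in the world frame. Light probing met resistance on both sides of the slot, so I backed off and let the key drop.
- **Gear:** I gripped the boss and turned the gear 3° to line up the keyway, then slid it on with no extra force. The collar took about 7 N to move. I stopped when the force rose at the rigid stop, at about 20 N.

**Last checks**
- **Gear height:** the tip stopped at z = 71.3 mm, which puts the gear's underside at about 54.0 mm, where home is.
- **Final pictures:** in the top view the gear lies flat with the boss up. The key shows in the keyway just below the shaft's end, and the boss top is about 6 mm below the shaft top, as it should be.
- **Release:** the gripper is open and clear, and the wrist force reads about zero.

**Disagreements**
- A scene-camera estimate put the held gear 1–2 mm to one side, but it slid on without resistance.
- The top camera showed the seated key about 1 mm from where I had felt it.
- I did not measure the bystanders' positions afterwards. No planned path went near them.

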